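Set up a reed plate on the test stand and switch its guarded air blower on

TASK

Get the reed plate ready for an air test: take the standing spring clip with the brass reed plate from in front of the switches and stand it upright in the middle of the cork pad, its plate squarely facing the air nozzle. Then lift the amber guard with the red tab, push the paddle switch beneath it fully up to its on stop, and gently lower the guard until it is fully shut. Leave the green-guarded switch, the copper tin, the comb and the burnisher as they are.

Things in the scene. Friction and masses are not known exactly. Their poses are not given: they have to be found in the camera images.
- peg_board: Birch board, 360 mm (x) by 340 mm (y), 12 mm thick, carrying both switches side by side, centres 110 mm apart, their places swapped from start to start. Origin on the underside: the board reaches 110 mm to the rear (+x, roughly away from the robot) and 250 mm to the front. Six pegs, 14 mm thick, 75 mm tall, stand at x = -220, -60, 90 and y = +-157 mm.
- switch_box: The wanted switch box, 150 mm long, 92 mm wide, fixed on the board, with an amber guard and red tab. Origin: centre of its underside. x to its rear, y left, z up. Its panel slopes 35 deg, rising to the rear, its normal leaning to the front: u = (cos35, 0, sin35) is up the slope, n = (-sin35, 0, cos35) out of the panel. Panel 150 mm along u, its centre at (0, 0, 80) mm.
- guard (a joint): Amber guard's angle, rad: 0 shut, 1.75 fully open (up and back). May start ajar by up to 0.2. Its stiff hinge (0.13 N m) keeps it where it is left. Clear flap 125 x 92 x 5 mm; shut, it lies parallel to the panel, mid-plane 57.5 mm off it. Open, it stands out above the paddle, so reach the paddle with the tool leaning along the panel normal n.
- guard_hinge (a point): Middle of the amber guard's hinge line, which runs along the switch box's y; 65 mm up the slope from the panel's centre, 57.5 mm off the panel. Axes as the switch box.
- guard_tab (a point): Point to grip on the amber guard's red tab, 155 mm from the hinge line. The tab is 22 mm wide (along y), 10 mm thick, and juts 45 mm from the plate's free edge (125 to 170 mm from the hinge). Moves with the guard; x points from the tab to the hinge, z out of the flap's outer face.
- toggle (a joint): Angle of the wanted paddle switch, rad: 0 is off (starts at 0 to 0.1), leaning 0.45 rad down the slope from the panel normal; 0.9 is on, leaning 0.45 rad up the slope. Stays where it is left; about 2 N at the tip moves it.
- toggle_pivot (a point): Pivot of the wanted paddle, at the panel's centre, axis along the box's y; axes as the switch box. Paddle 45 mm long; white end 26 mm wide (y), 12 mm thick, 20 mm long; stem 16 mm wide, 10 mm thick. It stands between two side rails, 78 mm apart inside and 54 mm off the panel; a rim 12 mm high crosses the panel 58 to 70 mm down the slope from the pivot.
- spare_guard (a joint): Angle of the other, green guard with a black tab (0 shut). Leave it shut.
- spare_toggle (a joint): Angle of the paddle under the green guard (0 off). Leave it off.
- spare_switch_box: The other switch box, the same as the wanted one in every size, with the green guard. Origin and axes likewise.
- clamp_mid (a point): Centre of the loose standing spring clip, 75 mm above its foot; 150 mm tall, 0.26 to 0.49 kg; z up, x square to its plate, both faces alike. Foot 70 x 70 x 22 mm; brass plate 115 mm wide (y), 6 mm thick, 73 to 103 mm up; steel jaws 18 (x) by 34 mm (y), 71 to 105 mm up; blue grip block 20 (x) by 30 mm (y), 102 to 150 mm up. Starts on the board before the wanted switch.
- pad_mid (a point): Centre of the top of the 120 x 120 mm cork pad on the fixed test stand, 14 mm above the ledge; the stand may be left or right of the board. x points to the air nozzle, an upright tube 95 mm beyond the centre whose outlet, 78 mm above the pad and 71 mm from the centre, blows along -x. Nozzle top 91 mm above the pad.
- tin_mid (a point): Centre of the copper weight tin, 59 mm diameter, 68 mm tall, standing on the board in front of the green-guarded switch. Leave it.
- comb_mid (a point): Centre of the clear acrylic comb, 125 x 30 x 18 mm, lying along its x on a low rest board (220 x 140 mm, 18 mm high at its edges) on the side opposite the test stand. Leave it.
- burnisher_mid (a point): Middle of the steel burnisher with its dark wooden handle, 170 mm long along x, 20 mm wide, 16 mm thick, on the same rest board. Leave it.
Not all that is in view belongs to the job. Leave any purple look-alike of the part that bears pad_mid alone. What is shaped like the part that bears clamp_mid but purple is not meant.

How it is judged (in metres and radians):
On the way, in this order (a step that is already met when the one before it is completed fails the run):
1. the reed clamp stands released and upright in the middle of the cork pad, its plate square to the nozzle (horizontal distance between clamp_mid and pad_mid below 0.025 m and z of clamp_mid in the frame of pad_mid below 0.08 m and angle between clamp_mid's own z axis and vertical below 0.1 rad and angle between the x axis of clamp_mid and the x axis of pad_mid, either way round below 0.26 rad and contact force between reed_clamp and the fingers below 0.1 N), for 0.2 s.
2. the amber guard is lifted well open (value of joint guard above 1.1 rad), for 0.1 s.
3. the paddle beneath is pushed to on while the guard is up (value of joint toggle above 0.75 rad and value of joint guard above 0.8 rad), for 0.1 s.
At the end, for the whole second after the job is handed in: The amber guard is shut (below 0.06 rad) over its paddle switched on (above 0.75 rad); the reed clamp stands at rest and upright on the cork pad within 25 mm of its middle, its plate square to the nozzle within 15 deg; the green guard is shut and its paddle off (value of joint each of guard, spare_guard below 0.06 rad and value of joint toggle above 0.75 rad and value of joint spare_toggle below 0.15 rad and horizontal distance between clamp_mid and pad_mid below 0.025 m and z of clamp_mid in the frame of pad_mid below 0.08 m and angle between clamp_mid's own z axis and vertical below 0.1 rad and angle between the x axis of clamp_mid and the x axis of pad_mid, either way round below 0.26 rad and linear speed of reed_clamp below 0.02 m/s); the robot touches nothing.
It fails at once if the copper tin is moved more than 20 mm (distance of tin_mid from where it was at the start of the episode above 0.02 m).
It fails at once if the comb or the burnisher is moved more than 20 mm (distance of any of comb_mid, burnisher_mid from where it was at the start of the episode above 0.02 m).
It fails at once if the green guard is lifted (value of joint spare_guard above 0.2 rad).
It fails at once if the reed clamp is tipped over (angle between clamp_mid's own z axis and vertical above 0.6 rad).
It fails at once if the amber guard is slammed (velocity of joint guard below -5 rad/s).
It also fails if it takes over 67 s, if anything falls off the work surface, if the arm or the gripper's body presses on something with over 40 N, if the wrist force passes 120 N, or if a joint passes its speed limit or range.

ROBOT

A 6-joint arm with a two-finger parallel gripper is mounted at the origin on the work surface. World frame = base frame: x ahead of the robot, y to its left, z up, the work surface at z = 0. Lengths are in mm, angles in degrees, forces in N, time in s.
With the tool pointing down it reaches from about 300 to 850 mm from the base axis. Payload 4.2 kg.
Tool frame: the origin (TCP) lies at the very end of the fingers, on their centre line; the grasp point (between the pads) lies 19 mm behind it; x points along the fingers, y is the direction in which the jaws open and shut, and the axes are right-handed (so a half turn about x gives the same grasp; the last joint's range is limited). The gripper opens to 91 mm and grips with 3 to 60 N. Pads are 32 mm wide; open, the fingers measure 118 mm over their backs; the gripper's body (76 mm by 178 mm) begins 60 mm behind the grasp point.
Start: joints at [-66.349, 18.312, 89.639, -0, 72.044, -1.146], TCP at [241.168, -521.997, 213.976] pointing down, gripper open.
Joint ranges: [-177.97, 177.97], [-48.28, 115.42], [12.27, 149.76], [-77.06, 257.06], [2.81, 150.46], [-146.56, 146.56]. Speed limits (degrees/s): [147.25, 147.25, 180, 180, 180, 180].

INTERFACE

Orientations are given as [roll, pitch, yaw] about the fixed x, y, z axes, in that order (R = Rz(yaw) Ry(pitch) Rx(roll)).
In Python, from workcell import sensors, grab_frame, job_done, finder gives the robot as it stands.
- The arm moves only by the tool play_rows, never from a script. Its argument "motion" is a list of rows, each a list of 5 numbers: the shift along the world's x, y, z in m, then the turn about the world's z in rad, then the opening, from 0 (shut) to 1 (fully open). In form: [[tx, ty, tz, roll, fingers], ...]. A call has exactly 8 rows; each row is the pose to reach, as a shift and turn from the pose commanded when the call began; what a row does not reach only later rows make up. A row lasts 1/12 s, in which the tool goes at most 41.7 mm and 7.16 degrees, less where a joint would pass 70% of its speed; a pose out of reach is approached as far as the arm can. A call with a gripper value outside its range is refused whole. The fingers move at their own pace and stop on an object; "squeeze" is the grip in N (left out, the last holds). Time passes only in rows, so rows that repeat a pose let the fingers close, or fill a call up. It gives the time, the measured TCP pose, the force and the opening at its end, in the units of the state.
- sensors.state(): the state, without advancing time (a new reading comes with each control period).
- grab_frame(name): name is "side" or "top" or "wrist"; returns a dict with "img" (400x640x3 uint8, blue, green, red), "fx", "fy", "cx", "cy" (pixels), "rvec" (rotation vector, rad) and "tvec" (3), from world to camera coordinates, as OpenCV has them; the wrist camera has in their place "tool_from_camera" (4x4, takes a point from camera to tool coordinates, whose origin is the TCP and whose axes are the tool frame's). Camera axes: x right, y down, z forward; pixel columns grow to the right and rows downward; lengths in mm; the calibration is good to about 2 mm. A picture is of the moment at which its call begins: read the wrist's pose just before it. There is no depth.
- job_done(): hands the job in, once; it reports no verdict.
Trained networks look in a picture, given as the dict that the camera call returned (one of the last four; its "shot" number tells which), for a name from the list of things; names that differ only in an ending like _2 or _b are one class to them, and where a whole thing is asked for, a point or a joint stands for the part that bears it (a point fixed in the world has none). Each returns a list of dicts, best first, with "conf" (0 to 1); they miss things now and then, are a little off and sometimes report something else, mostly with a low value. They report only what shows in the picture. A call takes as long as a camera call. They do not tell look-alikes from the thing itself.
- finder.spot_in(picture, label): "point" ([column, row] in pixels, amid what is visible of it).
- finder.spot_point(picture, label): "point" ([column, row] in pixels: a listed point, or the origin of a listed thing).
The state is a dict: "time_s": time; "qpos": joint angles; "qvel": joint speeds; "effort": joint torques, N m; "ee_pos": TCP position; "ee_rot": TCP orientation; "force": force on the tool from outside, world axes, zero at the start; "torque": the same for the moment, N m; "gripper_width": finger opening in mm.
Only numpy, scipy, OpenCV 4.12 (cv2) and the standard library are available. Lean on these libraries where they do the work, as an engineer would, in place of code of your own. Each camera call takes 0.05 s, during which the arm holds its last target.

## Working session

There is one attempt and no reset: what is moved stays moved. The work goes in short steps, Python scripts to look and compute and a tool call to move; the robot and the scene stay as the last step left them, time stands still between calls to the robot, and variables do not carry over. Pictures are saved under pics/ and viewed, and the job is handed in when it is done.

Besides the shell and the picture viewer there is one more tool, called after ">>>" as name(argument=value, ...) on one line, values as JSON. play_rows: Moves the arm, as the interface text tells. Its arguments: {"type":"object","properties":{"motion":{"type":"array","items":{"type":"array","items":{"type":"number"}}},"squeeze":{"type":"number"}},"required":["motion"]}

```bash
ls; mkdir -p pics; python3 - <<'E'
from workcell import sensors, grab_frame, job_done, finder
import cv2
print(sensors.state())
for n in ["side","top","wrist"]:
    f=grab_frame(n); cv2.imwrite(f"pics/{n}0.png",f["img"])
    print(n,{k:v for k,v in f.items() if k!="img"})
    if n!="wrist":
        for l in ["switch_box","spare_switch_box","guard_hinge","guard_tab","toggle_pivot","clamp_mid","pad_mid","tin_mid","comb_mid","burnisher_mid","peg_board"]:
            print(l,[(r["point"],round(r["conf"],2)) for r in finder.spot_point(f,l)][:4])
E
```

```text
pics
{'time_s': 0.0, 'qpos': array([-6.63480563e+01,  1.83517077e+01,  8.97080873e+01, -1.93940275e-03,
        7.20422927e+01, -1.14645894e+00]), 'qvel': array([-0.06217597, -0.00577755,  0.00055438,  0.06701737, -0.11302899,
        0.03473289]), 'effort': array([-8.54435712e-06, -4.12454832e+01, -2.31980073e+01,  7.26207113e-02,
        4.55174118e-02, -1.62525362e-04]), 'ee_pos': array([ 240.95095902, -521.51636377,  213.10821427]), 'ee_rot': array([-90.11172355,  89.89789571, 114.68727864]), 'force': array([ 0.99660398, -0.36348323,  0.14388681]), 'torque': array([-0.00143392, -0.01039201,  0.00116218]), 'gripper_width': 91.21766328818931}
side {'fx': 409.0841295358003, 'fy': 409.0841295358003, 'cx': 321.51006866665887, 'cy': 203.04433859317703, 'rvec': array([ 0.1870223 , -2.84001618,  1.21473429]), 'tvec': array([ 534.13609084,  163.04837376, 1084.75258906]), 'shot': 1}
switch_box [([330.6, 250.6], 0.39)]
spare_switch_box [([257.4, 252.2], 0.67)]
guard_hinge [([247.3, 179.4], 0.75)]
guard_tab [([301.6, 196.9], 0.77)]
toggle_pivot [([258.7, 203.3], 0.85)]
clamp_mid [([388.2, 24
[... 796 characters left out ...]
.9, 278.4], 0.68)]
pad_mid [([193.3, 134.2], 0.93), ([192.7, 237.2], 0.69), ([307.6, 206.1], 0.53)]
tin_mid [([306.2, 207.5], 0.79)]
comb_mid [([445.2, 224.1], 0.86)]
burnisher_mid []
peg_board [([317.0, 137.8], 0.92)]
wrist {'fx': 340.0862701186746, 'fy': 340.0862701186746, 'cx': 323.69266741408325, 'cy': 200.96623432814255, 'tool_from_camera': array([[-9.89761480e-04, -2.52613847e-01,  9.67566672e-01,
        -1.71476356e+02],
       [ 9.99999489e-01, -4.48299662e-04,  9.05895477e-04,
         3.70153662e-01],
       [ 2.04918071e-04,  9.67567074e-01,  2.52614161e-01,
        -7.07587058e+01],
       [ 0.00000000e+00,  0.00000000e+00,  0.00000000e+00,
         1.00000000e+00]]), 'shot': 3}
```

View pics/side0.png

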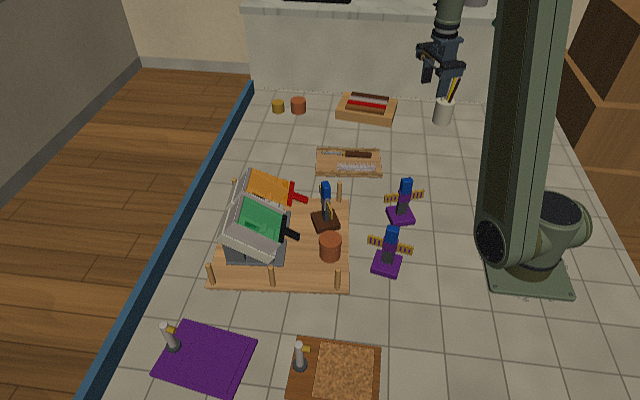

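View pics/top0.png

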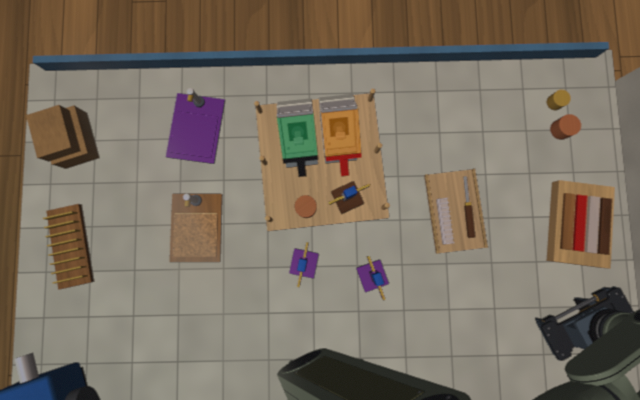

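View pics/wrist0.png

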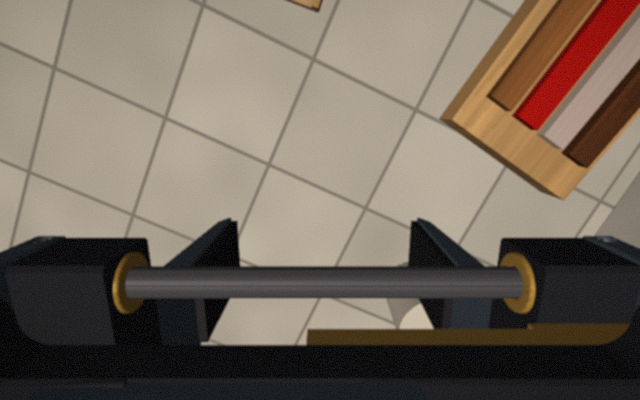

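Top view: the amber guard with the red tab is at (341,130) and the green one at (298,133). The brown-footed clip on the board is at (349,196), with purple look-alikes at (303,263) and (372,277). The brown stand with the cork is at (195,230), and its purple look-alike is at (197,128). The wanted ones are the non-purple ones. Next I'll measure and zoom in.

```bash
cat > h.py <<'E'
import numpy as np, cv2
from scipy.spatial.transform import Rotation as Rn
def cam(f):
    R=cv2.Rodrigues(np.array(f["rvec"],float))[0]; t=np.array(f["tvec"],float)
    K=np.array([[f["fx"],0,f["cx"]],[0,f["fy"],f["cy"]],[0,0,1]]); return K,R,t
def wristcam(f,s):
    Rt=Rn.from_euler("xyz",s["ee_rot"],degrees=True).as_matrix(); p=np.array(s["ee_pos"])
    T=np.array(f["tool_from_camera"]); Rc=Rt@T[:3,:3]; c=p+Rt@T[:3,3]
    K=np.array([[f["fx"],0,f["cx"]],[0,f["fy"],f["cy"]],[0,0,1]]); return K,Rc.T,-Rc.T@c
def onz(c,px,z):
    K,R,t=c; d=R.T@np.linalg.inv(K)@np.array([px[0],px[1],1.]); o=-R.T@t
    return o+d*(z-o[2])/d[2]
def proj(c,P):
    K,R,t=c; q=(np.atleast_2d(P)@R.T+t)@K.T; return q[:,:2]/q[:,2:]
def tri(cs,pxs):
    A=[];b=[]
    for (K,R,t),px in zip(cs,pxs):
        d=R.T@np.linalg.inv(K)@np.array([px[0],px[1],1.]); d/=np.linalg.norm(d); o=-R.T@t
        M=np.eye(3)-np.outer(d,d); A.append(M); b.append(M@o)
    A=np.vstack(A);b=np.hstack(b); x,r,_,_=np.linalg.lstsq(A,b,rcond=None); return x,np.sqrt(r)
E
python3 - <<'E'
from workcell import grab_frame
from h import *
import pickle
s=grab_frame("side");t=grab_frame("top"); pickle.dump((s,t),open("f0.pkl","wb"))
a=cv2.resize(t["img"][80:290,160:400],None,fx=3.3,fy=2.8 if 0 else 3.3*0.85,interpolation=3)
a=cv2.resize(t["img"][80:245,245:400],None,fx=3.6,fy=3.6,interpolation=3)
cv2.imwrite("pics/topcrop.png",a)
a=cv2.resize(s["img"][150:300,195:440],None,fx=3.2,fy=3.2,interpolation=3)
cv2.imwrite("pics/sidecrop.png",a)
a=cv2.resize(t["img"][180:275,155:250],None,fx=5,fy=5,interpolation=3)
cv2.imwrite("pics/padcrop.png",a)
cs,ct=cam(s),cam(t)
for n,z in [("tin",46),]: print(n,onz(ct,(306,207),46))
print("clip",tri([cs,ct],[(326.5,201.7),(350.1,196.6)]))
print("pad",[onz(ct,(x,y),20) for x,y in [(173,212),(217,212),(217,260),(172,260)]])
print("padside",onz(cs,(341,371.2),20))
print("hinge",tri([cs,ct],[(247.3,179.4),(338.8,107.3)]))
print("tab",tri([cs,ct],[(301.6,196.9),(344.4,169.4)]))
E
```

```text
tin [509.9399402  43.7771613  46.       ]
clip (array([532.61421485, -72.64848689,  93.25030887]), array([3.04389516]))
pad [array([506.21836583, 411.56022023,  20.        ]), array([503.63057175, 290.03474653,  20.        ]), array([372.7673565 , 289.27819376,  20.        ]), array([375.26804455, 412.01024284,  20.        ])]
padside [451.03508919 357.41223751  20.        ]
hinge (array([742.46424798, -46.03074844, 172.94412525]), array([3.00951591]))
tab (array([599.62541398, -58.54546233, 115.99454519]), array([1.72486421]))
```

View pics/topcrop.png

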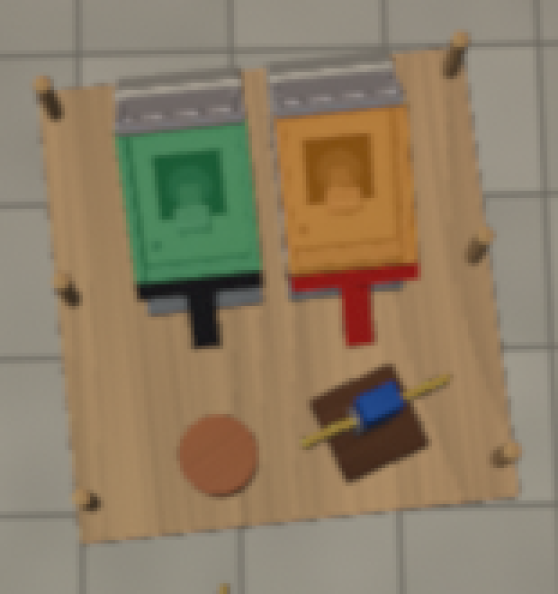

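View pics/sidecrop.png

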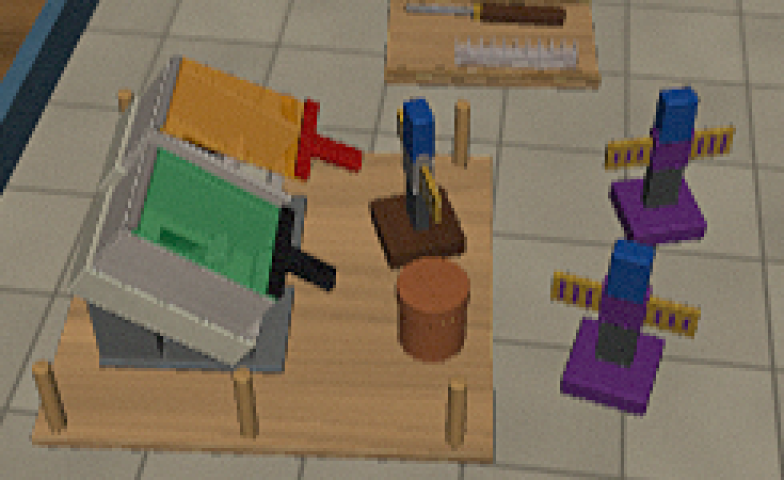

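View pics/padcrop.png

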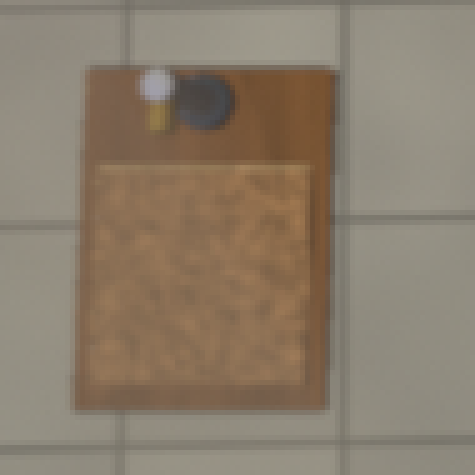

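```bash
python3 - <<'E'
from h import *
import pickle
s,t=pickle.load(open("f0.pkl","rb")); cs,ct=cam(s),cam(t)
c=lambda x,y,sc=3.6,ox=245,oy=80:(x/sc+ox,y/sc+oy)
B=np.array([onz(ct,c(*p),12)[:2] for p in [(42,92),(462,48),(520,493),(82,543)]]); print("board",B.round(0))
# model corners board: +x rear, y left: TL=(110,170),TR=(110,-170),BR=(-250,-170),BL=(-250,170)
M=np.array([(110,170),(110,-170),(-250,-170),(-250,170)],float)
H=((M-M.mean(0)).T@(B-B.mean(0))); yaw=np.arctan2(H[0,1]-H[1,0],H[0,0]+H[1,1]); R=np.array([[np.cos(yaw),-np.sin(yaw)],[np.sin(yaw),np.cos(yaw)]])
o=B.mean(0)-R@M.mean(0); print("yaw",np.degrees(yaw),"o",o,"res",(B-(M@R.T+o)).round(1))
for nm,y in [("L",55),("R",-55)]:
    b=np.array([*(R@[0,y]+o),12])
    hp=R@[20.3,y]+o; tb=R@[-106.7,y]+o
    print(nm,"box",b.round(1),"hinge",[*hp.round(1),176.4],"tab shut",tb.round(1),87.5)
    print(" proj hinge top",proj(ct,[*hp,176.4]),"side",proj(cs,[*hp,176.4]))
for z in (10,20,30,40,50):
    P=np.array([onz(ct,c(*p,5,155,180),z)[:2] for p in [(96,165),(311,165),(306,384),(92,384)]])
    print("pad z",z,P.mean(0).round(1),[np.linalg.norm(P[i]-P[i-1]).round(1) for i in range(4)],np.degrees(np.arctan2(*(P[0]+P[1]-P[2]-P[3])[::-1])))
F=np.array([onz(ct,c(*p),34)[:2] for p in [(310,402),(390,365),(430,443),(349,481)]]); print("foot",F.mean(0),[np.linalg.norm(F[i]-F[i-1]).round(0) for i in range(4)],np.degrees(np.arctan2(*(F[0]-F[1])[::-1])))
a,b=[onz(ct,c(*p),100)[:2] for p in [(303,443),(450,379)]];print("plate",(a+b)/2,np.linalg.norm(a-b),np.degrees(np.arctan2(*(a-b)[::-1])))
print("purple pad side corners etc")
E
```

```text
board [[ 806.  180.]
 [ 834. -153.]
 [ 480. -185.]
 [ 449.  151.]]
yaw 4.977182867690202 o [712.18117293   4.52087791] res [[-1.1 -3.1]
 [-2.4  2.3]
 [ 2.6  1.6]
 [ 0.9 -0.8]]
L box [707.4  59.3  12. ] hinge [np.float64(727.6), np.float64(61.1), 176.4] tab shut [601.1  50.1] 87.5
 proj hinge top [[295.64625828 114.56820438]] side [[240.71916958 207.23803133]]
R box [717.  -50.3  12. ] hinge [np.float64(737.2), np.float64(-48.5), 176.4] tab shut [610.7 -59.5] 87.5
 proj hinge top [[340.0116967  109.80083035]] side [[248.56038402 177.74981518]]
pad z 10 [442.7 352.2] [np.float64(120.5), np.float64(119.7), np.float64(120.4), np.float64(117.8)] -0.5238196672023036
pad z 20 [442.4 349.4] [np.float64(119.6), np.float64(118.8), np.float64(119.4), np.float64(116.9)] -0.5238196672023271
pad z 30 [442.1 346.6] [np.float64(118.6), np.float64(117.8), np.float64(118.5), np.float64(115.9)] -0.5238196672022961
pad z 40 [441.8 343.8] [np.float64(117.6), np.float64(116.8), np.float64(117.5), np.float64(115.0)] -0.5238196672023337
pad z 50 [441.5 341. ] [np.float64(116.6), np.float64(115.9), np.float64(116.5), np.float64(114.0)] -0.5238196672023167
foot [534.83223249 -70.03697249] [np.float64(67.0), np.float64(67.0), np.float64(67.0), np.float64(68.0)] 113.71499750584852
plate [536.10641686 -71.14980025] 115.341105632978 112.36890009956679
purple pad side corners etc
```

```bash
python3 - <<'E'
from h import *
from workcell import sensors
s=sensors.state(); R=Rn.from_euler("xyz",s["ee_rot"],degrees=True).as_matrix(); print(s["time_s"],R.round(3), np.degrees(np.arctan2(R[1,1],R[0,1])),np.degrees(np.arctan2(R[1,2],R[0,2])))
import pickle
sd,t=pickle.load(open("f0.pkl","rb"))
cv2.imwrite("pics/padside.png",cv2.resize(sd["img"][320:400,270:400],None,fx=5,fy=5,interpolation=3))
E
```

```text
1.35 [[-0.     0.419 -0.908]
 [-0.    -0.908 -0.419]
 [-1.     0.     0.   ]] -65.20196200929797 -155.20196205458515
```

View pics/padside.png

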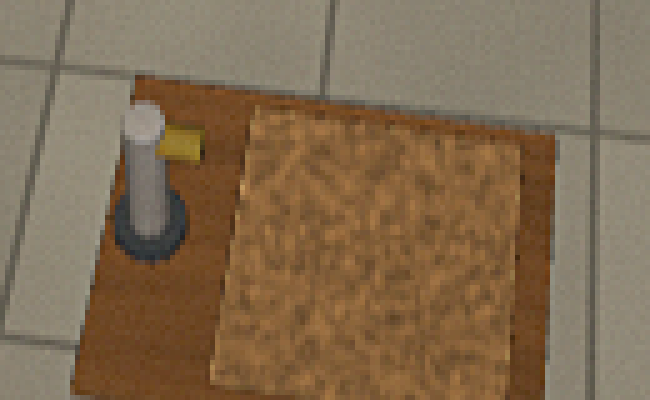

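>>> play_rows(motion=[[0.02,0.03,0.03,0,1],[0.04,0.06,0.05,0,1],[0.06,0.09,0.07,0,1],[0.08,0.12,0.09,0,1],[0.1,0.15,0.11,0,1],[0.12,0.18,0.12,0,1],[0.14,0.21,0.13,0,1],[0.16,0.24,0.14,0,1]])

```text
time_s: 2.02
ee_pos: [401.8, -280.4, 355.0]
ee_rot: [118.2, 89.9, -37.0]
force: [0.5, -1.0, -0.6]
gripper_width: 91.4
```

```bash
python3 - <<'E'
from h import *
import pickle
s,t=pickle.load(open("f0.pkl","rb")); cs,ct=cam(s),cam(t)
for a,b in [((321.6,341),(217.2,213)),((374,349.4),(216.2,256.8)),((312.2,397),(174.2,213))]: print(tri([cs,ct],[a,b]))
E
```

```text
(array([501.00510186, 291.39080618,  11.67419239]), array([0.70666691]))
(array([382.36077119, 294.15112475,   8.24335484]), array([1.63425958]))
(array([504.16988059, 412.25486726,   7.59709791]), array([0.28875634]))
```

>>> play_rows(motion=[[0.02,0.03,0,0,1],[0.04,0.06,0,0,1],[0.06,0.09,0,0,1],[0.08,0.12,0,0,1],[0.1,0.15,0,0,1],[0.11,0.18,0,0,1],[0.12,0.2,0,-0.03,1],[0.12,0.21,0,-0.03,1]])

```text
time_s: 2.68
ee_pos: [522.5, -69.4, 353.5]
ee_rot: [-121.3, 89.9, 81.9]
force: [0.3, -0.6, 0.3]
gripper_width: 91.0
```

>>> play_rows(motion=[[0.04,0,0,0,1],[0.08,0,0,0,1],[0.12,0,0,0,1],[0.16,0,0,0,1],[0.2,0,0,0,1],[0.25,0,0,0,1],[0.35,0,0,0,1],[0.5,0,0,0,1]])

```text
time_s: 3.35
ee_pos: [825.3, -73.0, 352.8]
ee_rot: [133.8, 89.9, -23.1]
force: [1.3, 0.3, 1.6]
gripper_width: 91.2
```

>>> play_rows(motion=[[0.2,0,0,0,1],[0.2,0,0,0,1],[0.2,0,0,0,1],[0.2,0,0,0,1],[0.2,0,0,0,1],[0.2,0,0,0,1],[0.2,0,0,0,1],[0.2,0,0,0,1]])

```text
time_s: 4.02
ee_pos: [886.5, -63.6, 288.0]
ee_rot: [152.5, 87.8, -4.4]
force: [-0.7, 0.4, -0.7]
gripper_width: 91.2
```

```bash
python3 - <<'E'
from h import *
from workcell import sensors,grab_frame
s=sensors.state(); R=Rn.from_euler("xyz",s["ee_rot"],degrees=True).as_matrix(); print(s["time_s"],s["ee_pos"],R.round(3),s["qpos"])
E
```

```text
4.0167 [886.45513701 -63.56296599 288.04750108] [[ 0.038  0.392 -0.919]
 [-0.003 -0.92  -0.392]
 [-0.999  0.018 -0.034]] [-4.84867799e+00  5.46199941e+01  1.22664739e+01  1.67433271e-02
  1.10941092e+02  6.20847998e+01]
```

>>> play_rows(motion=[[0.2,0,0,0,1],[0.3,0,0,0,1],[0.4,0,0,0,1],[0.4,0,0,0,1],[0.4,0,0,0,1],[0.4,0,0,0,1],[0.4,0,0,0,1],[0.4,0,0,0,1]])

```text
time_s: 4.68
ee_pos: [942.5, -52.1, 196.7]
ee_rot: [153.2, 86.0, -3.8]
force: [-1.3, -0.3, 0.2]
gripper_width: 91.1
```

```bash
python3 - <<'E'
from h import *
from workcell import sensors,grab_frame
s=sensors.state(); R=Rn.from_euler("xyz",s["ee_rot"],degrees=True).as_matrix(); print(s["time_s"],s["ee_pos"],R.round(3),s["qpos"])
E
```

```text
4.6833 [942.47628892 -52.11255168 196.74140608] [[ 0.069  0.391 -0.918]
 [-0.005 -0.92  -0.392]
 [-0.998  0.031 -0.062]] [-3.86563606e+00  6.04557982e+01  1.23094167e+01  7.86420989e-03
  1.03262745e+02  6.30569961e+01]
```

>>> play_rows(motion=[[-0.02,0,0.03,0,1],[-0.04,0,0.07,0,1],[-0.06,0,0.11,0,1],[-0.09,0,0.14,0,1],[-0.12,0,0.15,0,1],[-0.16,0,0.15,0,1],[-0.2,0,0.15,0,1],[-0.24,0,0.15,0,1]])

```text
time_s: 5.35
ee_pos: [699.8, -52.2, 348.8]
ee_rot: [153.1, 85.9, -3.8]
force: [1.2, -0.3, 1.4]
gripper_width: 91.0
```

```bash
python3 - <<'E'
from h import *
from workcell import sensors,grab_frame
s=sensors.state(); R=Rn.from_euler("xyz",s["ee_rot"],degrees=True).as_matrix(); print(s["time_s"],s["ee_pos"],R.round(3),s["qpos"])
E
```

```text
5.35 [699.78766435 -52.1627209  348.82396549] [[ 0.072  0.391 -0.918]
 [-0.005 -0.92  -0.392]
 [-0.997  0.033 -0.064]] [-5.25077785 26.04713933 58.90041256  0.10197532 90.9248508  61.67564195]
```

```bash
cat > kin.py <<'E'
import numpy as np
from scipy.optimize import least_squares
D=[(18.35,89.708,72.042,574.5,213.1),(54.62,12.266,110.941,888.7,288.05),(60.456,12.309,103.263,943.9,196.7),(26.047,58.9,90.925,701.7,348.8)]
def fk(p,q2,q3,q5):
    a,h,L2,x3,z3,L6=p; A,B,C=np.radians([q2,q2+q3,q2+q3+q5])
    return np.array([a+L2*np.sin(A)+x3*np.sin(B)+z3*np.cos(B)+L6*np.sin(C), h+L2*np.cos(A)+x3*np.cos(B)-z3*np.sin(B)+L6*np.cos(C)])
s=least_squares(lambda p:np.concatenate([fk(p,*d[:3])-d[3:] for d in D]),[0,350,400,400,0,300])
P=s.x
if __name__=="__main__": print(P.round(1),np.abs(s.fun).max())
E
python3 kin.py
```

```text
[1.000e-01 1.400e+02 5.918e+02 4.170e+02 2.510e+01 3.355e+02] 0.021597181060485582
```

>>> play_rows(motion=[[-0.04,-0.005,0,0,1],[-0.08,-0.01,0,0,1],[-0.12,-0.015,-0.01,0,1],[-0.15,-0.019,-0.03,0,1],[-0.163,-0.019,-0.06,0,1],[-0.163,-0.019,-0.09,0,1],[-0.163,-0.019,-0.1,0,1],[-0.163,-0.019,-0.1,0,1]])

```text
time_s: 6.02
ee_pos: [537.8, -71.1, 246.0]
ee_rot: [153.5, 86.2, -3.4]
force: [-0.1, 0.5, -0.2]
gripper_width: 91.3
```

```bash
python3 - <<'E'
from h import *
from workcell import sensors,grab_frame,finder
s=sensors.state(); f=grab_frame("wrist"); cv2.imwrite("pics/w1.png",f["img"]); c=wristcam(f,s); print(s["ee_pos"])
q=finder.spot_point(f,"clamp_mid");print(q)
import pickle; pickle.dump((f,s),open("w1.pkl","wb"))
for r in q[:2]: print(onz(c,r["point"],87))
print(finder.spot_in(f,"clamp_mid"))
E
```

```text
[537.83589664 -71.08339735 246.04374882]
[{'point': [316.4, 196.6], 'conf': 0.58}]
[535.69960821 -69.90256136  87.        ]
[{'point': [165.3, 253.8], 'conf': 0.7}, {'point': [314.8, 193.6], 'conf': 0.63}, {'point': [290.5, 328.9], 'conf': 0.63}]
```

View pics/w1.png

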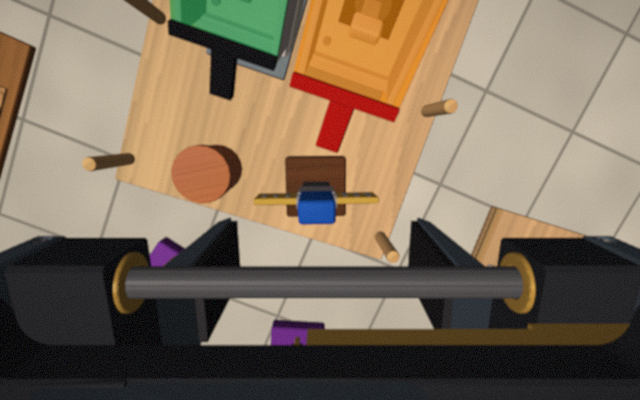

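The wrist view shows the brown-footed clip (block at (316,206)) square between the jaws, with its plate running horizontally from 255 to 378. The purple ones are lower, at (165,254) and (297,330), and off the board. I'm descending on the brown one.

>>> play_rows(motion=[[0,0,-0.03,0,1],[0,0,-0.06,0,1],[0,0,-0.09,0,1],[0,0,-0.11,0,1],[0,0,-0.122,0,1],[0,0,-0.122,0,1],[0,0,-0.122,0,0.4],[0,0,-0.122,0,0.2]], squeeze=25)

```text
time_s: 6.83
ee_pos: [541.1, -71.4, 127.8]
ee_rot: [152.9, 85.8, -4.0]
force: [0.5, 0.3, 0.3]
gripper_width: 80.5
```

>>> play_rows(motion=[[0,0,0,0,0],[0,0,0,0,0],[0,0,0,0,0],[0,0,0,0,0],[0,0,0,0,0],[0,0,0.005,0,0],[0,0,0.02,0,0],[0,0,0.03,0,0]], squeeze=25)

```text
time_s: 7.5
ee_pos: [538.9, -71.1, 156.5]
ee_rot: [153.4, 86.0, -3.6]
force: [0.7, -2.0, -4.0]
gripper_width: 29.9
```

>>> play_rows(motion=[[0,0,0.04,0,0],[0,0,0.075,0,0],[-0.008,0.035,0.085,-0.05,0],[-0.016,0.075,0.085,-0.1,0],[-0.024,0.115,0.085,-0.15,0],[-0.032,0.155,0.085,-0.2,0],[-0.04,0.195,0.085,-0.25,0],[-0.048,0.23,0.085,-0.3,0]])

```text
time_s: 8.17
ee_pos: [489.8, 160.9, 240.7]
ee_rot: [153.3, 86.1, -20.9]
force: [1.2, -0.4, -4.2]
gripper_width: 29.6
```

>>> play_rows(motion=[[-0.008,0.04,0,-0.02,0],[-0.016,0.08,0,-0.05,0],[-0.024,0.12,0,-0.08,0],[-0.032,0.15,0,-0.11,0],[-0.04,0.175,0,-0.11,0],[-0.045,0.19,0,-0.11,0],[-0.045,0.192,0,-0.11,0],[-0.045,0.192,0,-0.11,0]])

```text
time_s: 8.83
ee_pos: [445.6, 351.3, 240.2]
ee_rot: [151.9, 86.0, -28.4]
force: [0.4, -0.6, -3.7]
gripper_width: 29.9
```

```bash
python3 - <<'E'
from h import *
from workcell import sensors,grab_frame,finder
s=sensors.state(); R=Rn.from_euler("xyz",s["ee_rot"],degrees=True).as_matrix(); print(s["ee_pos"],R.round(3)); 
f=grab_frame("wrist"); cv2.imwrite("pics/w2.png",f["img"]); c=wristcam(f,s)
q=finder.spot_point(f,"pad_mid");print(q,[onz(c,r["point"],18) for r in q])
t=grab_frame("top"); q=finder.spot_point(t,"clamp_mid"); print(q,[onz(cam(t),r["point"],s["ee_pos"][2]-40) for r in q])
sd=grab_frame("side"); q=finder.spot_point(sd,"clamp_mid"); print(q)
cv2.imwrite("pics/t2.png",cv2.resize(t["img"][150:300,100:300],None,fx=4,fy=4,interpolation=3))
cv2.imwrite("pics/s2.png",cv2.resize(sd["img"][200:400,200:480],None,fx=2.8,fy=2.8,interpolation=3))
E
```

```text
[445.60352202 351.25582986 240.24848773] [[ 0.061 -0.006 -0.998]
 [-0.033 -0.999  0.004]
 [-0.998  0.033 -0.061]]
[] []
[{'point': [370.6, 276.7], 'conf': 0.87}, {'point': [299.1, 263.8], 'conf': 0.67}, {'point': [180.1, 232.6], 'conf': 0.49}] [array([ 332.17424422, -107.23937004,  200.24848773]), array([364.90960007,  57.14697397, 200.24848773]), array([442.7290614 , 334.5608588 , 200.24848773])]
[{'point': [388.0, 247.1], 'conf': 0.9}, {'point': [349.6, 327.5], 'conf': 0.65}]
```

View pics/w2.png

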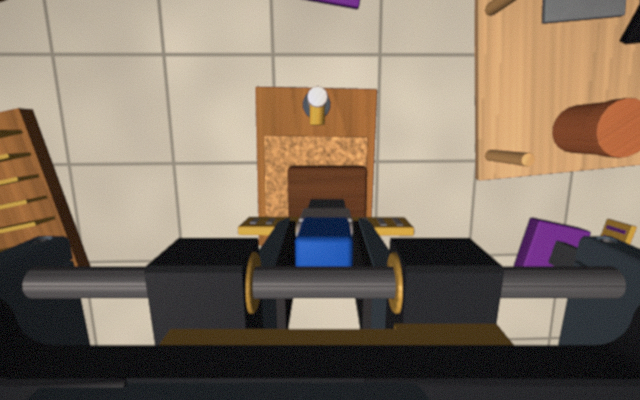

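View pics/s2.png

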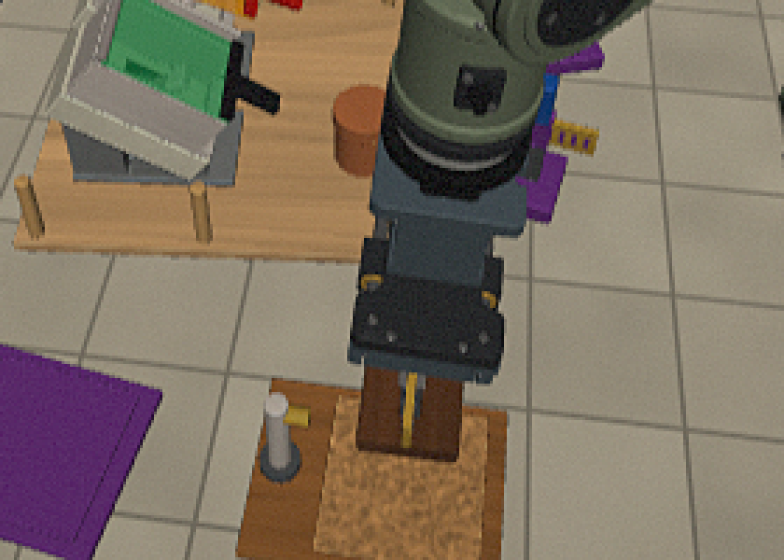

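```bash
python3 - <<'E'
from h import *
from workcell import sensors,grab_frame
s=sensors.state(); f=grab_frame("wrist"); c=wristcam(f,s)
for z in (10,20,30): print([onz(c,p,z).round(0) for p in [(264,137),(367,137)]])
for z in (125,147): print("foot",[onz(c,p,z).round(0) for p in [(288,167),(367,167)]])
E
```

```text
[array([505., 411.,  10.]), array([503., 290.,  10.])]
[array([505., 410.,  20.]), array([503., 292.,  20.])]
[array([505., 408.,  30.]), array([504., 293.,  30.])]
foot [array([480., 376., 125.]), array([479., 308., 125.])]
foot [array([482., 374., 147.]), array([481., 311., 147.])]
```

>>> play_rows(motion=[[-0.002,0.005,-0.03,0,0],[-0.002,0.005,-0.06,0,0],[-0.002,0.005,-0.085,0,0],[-0.002,0.005,-0.095,0,0],[-0.002,0.005,-0.098,0,0],[-0.002,0.005,-0.101,0,0],[-0.002,0.005,-0.104,0,0],[-0.002,0.005,-0.104,0,0]])

```text
time_s: 9.85
ee_pos: [447.1, 354.2, 145.0]
ee_rot: [156.4, 85.5, -24.0]
force: [-5.9, -10.8, 32.8]
gripper_width: 29.6
```

>>> play_rows(motion=[[0,0,0.003,0,0],[0,0,0.006,0,0],[0,0,0.008,0,0],[0,0,0.008,0,0.1],[0,0,0.008,0,0.4],[0,0,0.008,0,0.7],[0,0,0.008,0,0.9],[0,0,0.008,0,0.9]])

```text
time_s: 10.52
ee_pos: [444.3, 356.1, 144.7]
ee_rot: [153.4, 86.0, -27.0]
force: [-0.0, 1.0, 0.2]
gripper_width: 54.1
```

```bash
python3 - <<'E'
from h import *
from workcell import sensors,grab_frame,finder
s=sensors.state(); print(s["ee_pos"],s["force"],s["gripper_width"]); 
f=grab_frame("wrist"); cv2.imwrite("pics/w3.png",f["img"])
sd=grab_frame("side"); cv2.imwrite("pics/s3.png",cv2.resize(sd["img"][200:400,200:480],None,fx=2.8,fy=2.8,interpolation=3))
E
```

```text
[444.3091848  356.05678563 144.718489  ] [-0.02185258  1.01415386  0.18068165] 54.07660666844292
```

View pics/w3.png

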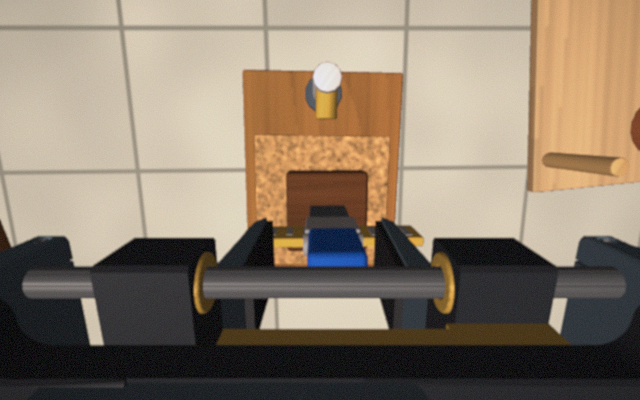

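View pics/s3.png

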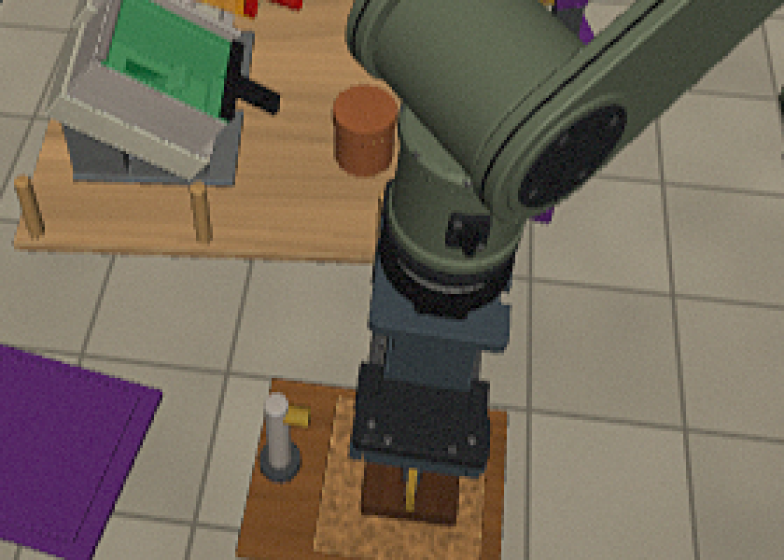

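>>> play_rows(motion=[[0,0,0,0,1],[0,0,0,0,1],[0,0,0.02,0,1],[0,0,0.06,0,1],[0.01,-0.03,0.1,0,1],[0.02,-0.07,0.12,0,1],[0.03,-0.11,0.12,0,1],[0.04,-0.15,0.12,0,1]])

```text
time_s: 11.28
ee_pos: [482.7, 215.3, 267.2]
ee_rot: [156.4, 85.8, -23.9]
force: [0.3, -0.1, -0.7]
gripper_width: 91.1
```

```bash
python3 - <<'E'
from h import *
from workcell import sensors,grab_frame,finder
s=sensors.state(); print(s["ee_pos"],s["force"],s["gripper_width"]); 
t=grab_frame("top"); sd=grab_frame("side"); 
qt=finder.spot_point(t,"clamp_mid"); qs=finder.spot_point(sd,"clamp_mid"); print(qt,qs)
cv2.imwrite("pics/s4.png",cv2.resize(sd["img"][250:400,250:450],None,fx=4,fy=4,interpolation=3))
cv2.imwrite("pics/t4.png",cv2.resize(t["img"][170:280,130:250],None,fx=5,fy=5,interpolation=3))
import pickle; pickle.dump((sd,t),open("f4.pkl","wb"))
E
```

```text
[482.74579891 215.34629901 267.18320546] [ 0.27416906 -0.13150697 -0.66503588] 91.13169367091962
[{'point': [302.2, 263.7], 'conf': 0.75}, {'point': [190.5, 237.5], 'conf': 0.69}, {'point': [371.5, 277.5], 'conf': 0.63}] [{'point': [402.3, 193.9], 'conf': 0.81}, {'point': [391.7, 250.2], 'conf': 0.74}, {'point': [348.5, 351.5], 'conf': 0.72}]
```

View pics/s4.png

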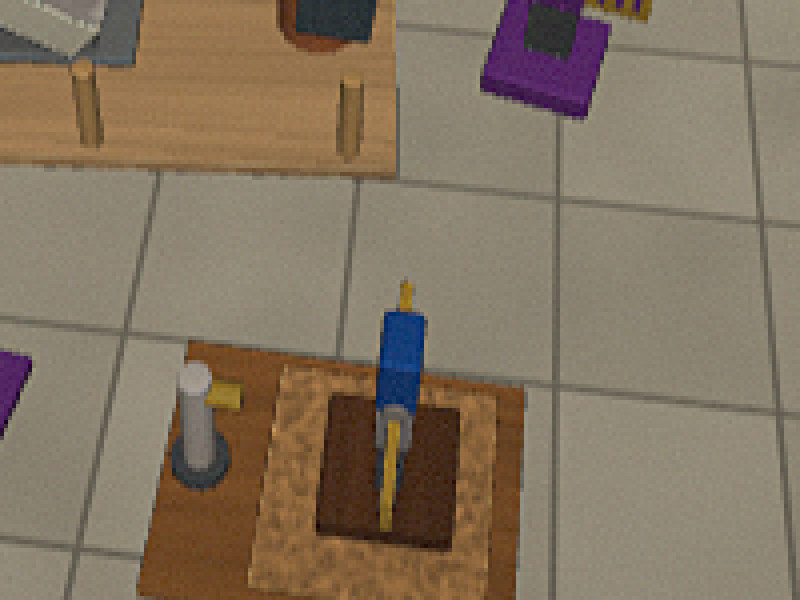

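View pics/t4.png

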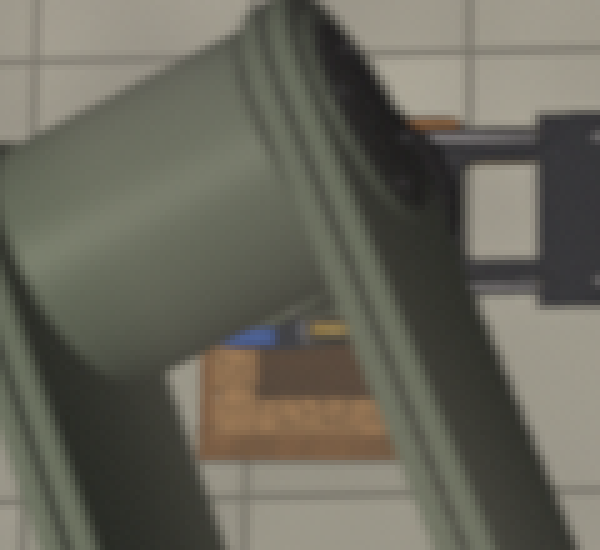

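>>> play_rows(motion=[[0.03,-0.02,0.01,0,1],[0.06,-0.045,0.02,0,1],[0.09,-0.07,0.03,0,1],[0.12,-0.095,0.03,0,1],[0.15,-0.12,0.03,0,1],[0.18,-0.145,0.03,0,1],[0.21,-0.17,0.03,0,1],[0.24,-0.195,0.03,-0.05,1]])

```text
time_s: 12.15
ee_pos: [723.0, 21.8, 293.9]
ee_rot: [153.4, 86.1, -29.8]
force: [0.6, 0.5, 0.6]
gripper_width: 91.5
```

>>> play_rows(motion=[[0.035,-0.02,0,0,1],[0.065,-0.04,0,0,1],[0.095,-0.06,0,0,1],[0.13,-0.065,0,0,1],[0.16,-0.065,0.015,0,1],[0.2,-0.065,0.04,0,1],[0.24,-0.065,0.06,0,1],[0.28,-0.065,0.08,0,1]])

```text
time_s: 12.82
ee_pos: [894.1, -39.5, 308.3]
ee_rot: [161.0, 84.6, -22.1]
force: [-0.1, 0.2, 0.4]
gripper_width: 91.5
```

>>> play_rows(motion=[[0.04,0,0.02,0,1],[0.08,0,0.04,0,1],[0.12,0,0.06,0,1],[0.2,0,0.1,0,1],[0.3,0,0.15,0,1],[0.4,0,0.2,0,1],[0.5,0,0.25,0,1],[0.6,0,0.3,0,1]])

```text
time_s: 13.48
ee_pos: [910.4, -36.4, 305.6]
ee_rot: [166.7, 82.3, -16.5]
force: [-0.1, -0.5, 0.5]
gripper_width: 91.2
```

```bash
cat > st.py <<'E'
from h import *
from workcell import sensors
s=sensors.state(); R=Rn.from_euler("xyz",s["ee_rot"],degrees=True).as_matrix(); x=R[:,0];y=R[:,1]
print(round(s["time_s"],2),s["ee_pos"].round(1),"tilt",np.degrees(np.arccos(-x[2])).round(1),"az",np.degrees(np.arctan2(x[1],x[0])).round(1),"jaw",np.degrees(np.arctan2(y[1],y[0])).round(1),"jawz",np.degrees(y[2]).round(1),s["qpos"].round(1),"F",s["force"].round(1),s["gripper_width"].round(1))
E
python3 st.py
```

```text
Traceback (most recent call last):
  File "st.py", line 4, in <module>
    print(round(s["time_s"],2),s["ee_pos"].round(1),"tilt",np.degrees(np.arccos(-x[2])).round(1),"az",np.degrees(np.arctan2(x[1],x[0])).round(1),"jaw",np.degrees(np.arctan2(y[1],y[0])).round(1),"jawz",np.degrees(y[2]).round(1),s["qpos"].round(1),"F",s["force"].round(1),s["gripper_width"].round(1))
                                                                                                                                                                                                                                                                              ^^^^^^^^^^^^^^^^^^^^^^^^
AttributeError: 'float' object has no attribute 'round'
```

>>> play_rows(motion=[[0.08,0,0.045,0,1],[0.2,0,0.11,0,1],[0.4,0,0.22,0,1],[0.6,0,0.33,0,1],[0.6,0,0.33,0,1],[0.6,0,0.33,0,1],[0.6,0,0.33,0,1],[0.6,0,0.33,0,1]])

```text
time_s: 14.15
ee_pos: [922.8, -31.3, 305.3]
ee_rot: [169.5, 80.4, -13.7]
force: [0.2, -0.8, -0.2]
gripper_width: 91.6
```

>>> play_rows(motion=[[0.6,0,0.33,0,1],[0.6,0,0.33,0,1],[0.6,0,0.33,0,1],[0.6,0,0.33,0,1],[0.6,0,0.33,0,1],[0.6,0,0.33,0,1],[0.6,0,0.33,0,1],[0.6,0,0.33,0,1]])

```text
time_s: 14.82
ee_pos: [935.4, -27.4, 305.9]
ee_rot: [171.5, 78.4, -11.6]
force: [-0.4, -0.5, -0.2]
gripper_width: 91.6
```

```bash
sed -i 's/s\["gripper_width"\].round(1)/round(s["gripper_width"],1)/' st.py; python3 st.py
```

```text
14.82 [935.4 -27.4 305.9] tilt 11.6 az -11.6 jaw -93.3 jawz 1.7 [ -1.7  53.9  12.3  -2.  102.4  90.8] F [-0.4 -0.5 -0.2] 91.6
```

>>> play_rows(motion=[[0.6,0,0.3,0,1],[0.6,0,0.3,0,1],[0.6,0,0.3,0,1],[0.6,0,0.3,0,1],[0.6,0,0.3,0,1],[0.6,0,0.3,0,1],[0.6,0,0.3,0,1],[0.6,0,0.3,0,1]])

```text
time_s: 15.48
ee_pos: [952.5, -24.4, 299.1]
ee_rot: [173.0, 76.4, -10.1]
force: [0.0, 0.3, -0.7]
gripper_width: 90.8
```

>>> play_rows(motion=[[0.6,0,0.3,0,1],[0.6,0,0.3,0,1],[0.6,0,0.3,0,1],[0.6,0,0.3,0,1],[0.6,0,0.3,0,1],[0.6,0,0.3,0,1],[0.6,0,0.3,0,1],[0.6,0,0.3,0,1]])

```text
time_s: 16.15
ee_pos: [968.3, -22.2, 294.8]
ee_rot: [174.1, 74.4, -8.9]
force: [-0.1, 0.7, 0.1]
gripper_width: 91.3
```

>>> play_rows(motion=[[0.6,0,0.3,0,1],[0.6,0,0.3,0,1],[0.6,0,0.3,0,1],[0.6,0,0.3,0,1],[0.6,0,0.3,0,1],[0.6,0,0.3,0,1],[0.6,0,0.3,0,1],[0.6,0,0.3,0,1]])

```text
time_s: 16.82
ee_pos: [983.3, -20.4, 292.5]
ee_rot: [175.0, 72.3, -8.0]
force: [-0.4, 0.4, -0.3]
gripper_width: 91.1
```

>>> play_rows(motion=[[0.6,0,0.3,0,1],[0.6,0,0.3,0,1],[0.6,0,0.3,0,1],[0.6,0,0.3,0,1],[0.6,0,0.3,0,1],[0.6,0,0.3,0,1],[0.6,0,0.3,0,1],[0.6,0,0.3,0,1]])

```text
time_s: 17.48
ee_pos: [997.6, -19.1, 291.6]
ee_rot: [175.7, 70.2, -7.2]
force: [-0.4, 0.3, 0.2]
gripper_width: 91.3
```

```bash
python3 st.py
```

```text
17.48 [997.6 -19.1 291.6] tilt 19.8 az -7.2 jaw -93.2 jawz 1.4 [-1.1 55.6 12.3 -2.1 92.3 91.5] F [-0.4  0.3  0.2] 91.3
```

>>> play_rows(motion=[[0.6,-0.03,0.3,0,1],[0.6,-0.03,0.3,0,1],[0.6,-0.03,0.3,0,1],[0.6,-0.03,0.3,0,1],[0.6,-0.03,0.3,0,1],[0.6,-0.03,0.3,0,1],[0.6,-0.03,0.3,0,1],[0.6,-0.03,0.3,0,1]])

```text
time_s: 18.15
ee_pos: [1011.2, -28.6, 292.1]
ee_rot: [176.3, 68.1, -6.7]
force: [-0.5, 0.3, -0.5]
gripper_width: 91.1
```

>>> play_rows(motion=[[0.6,0,0.3,0,1],[0.6,0,0.3,0,1],[0.6,0,0.3,0,1],[0.6,0,0.3,0,1],[0.6,0,0.3,0,1],[0.6,0,0.3,0,1],[0.6,0,0.3,0,1],[0.6,0,0.3,0,1]])

```text
time_s: 18.82
ee_pos: [1024.4, -25.4, 293.8]
ee_rot: [176.7, 65.9, -6.2]
force: [0.3, 0.7, 0.1]
gripper_width: 91.1
```

>>> play_rows(motion=[[0.6,0,0.3,0,1],[0.6,0,0.3,0,1],[0.6,0,0.3,0,1],[0.6,0,0.3,0,1],[0.6,0,0.3,0,1],[0.6,0,0.3,0,1],[0.6,0,0.3,0,1],[0.6,0,0.3,0,1]])

```text
time_s: 19.48
ee_pos: [1037.1, -23.1, 296.4]
ee_rot: [177.1, 63.8, -5.8]
force: [0.1, -0.1, 0.4]
gripper_width: 91.4
```

>>> play_rows(motion=[[0.6,0,0.3,0,1],[0.6,0,0.3,0,1],[0.6,0,0.3,0,1],[0.6,0,0.3,0,1],[0.6,0,0.3,0,1],[0.6,0,0.3,0,1],[0.6,0,0.3,0,1],[0.6,0,0.3,0,1]])

```text
time_s: 20.15
ee_pos: [1049.5, -21.3, 299.9]
ee_rot: [177.4, 61.7, -5.4]
force: [0.4, -0.0, 0.8]
gripper_width: 91.3
```

```bash
python3 st.py
```

```text
20.15 [1049.5  -21.3  299.9] tilt 28.3 az -5.4 jaw -93.1 jawz 1.2 [-1.1 56.4 12.3 -2.  83.  91.4] F [ 0.4 -0.   0.8] 91.3
```

>>> play_rows(motion=[[-0.04,-0.002,0.01,0.02,1],[-0.08,-0.005,0.02,0.04,1],[-0.12,-0.01,0.02,0.06,1],[-0.16,-0.015,0.02,0.08,1],[-0.2,-0.02,0.02,0.1,1],[-0.24,-0.025,0.02,0.12,1],[-0.28,-0.03,0.02,0.14,1],[-0.32,-0.035,0.02,0.166,1]])

```text
time_s: 20.82
ee_pos: [747.4, -53.7, 320.3]
ee_rot: [177.4, 61.6, 4.2]
force: [0.3, -0.5, -0.3]
gripper_width: 91.2
```

>>> play_rows(motion=[[-0.04,0,0,0,0.8],[-0.08,-0.003,0,0,0.6],[-0.12,-0.006,0,0,0.5],[-0.155,-0.008,-0.02,0,0.5],[-0.18,-0.01,-0.05,0,0.5],[-0.19,-0.01,-0.08,0,0.5],[-0.195,-0.01,-0.1,0,0.5],[-0.195,-0.01,-0.1,0,0.5]])

```text
time_s: 21.48
ee_pos: [550.3, -63.1, 215.3]
ee_rot: [177.8, 62.2, 4.4]
force: [-0.3, 0.8, -0.0]
gripper_width: 45.8
```

```bash
python3 st.py; python3 - <<'E'
from h import *
from workcell import sensors,grab_frame,finder
s=sensors.state(); f=grab_frame("wrist"); cv2.imwrite("pics/w5.png",f["img"]); c=wristcam(f,s)
import pickle; pickle.dump((f,s),open("w5.pkl","wb"))
q=finder.spot_point(f,"guard_tab");print(q)
print(finder.spot_point(f,"guard_hinge"))
print("tab pred shut/0.1/0.2")
E
```

```text
21.48 [550.3 -63.1 215.3] tilt 27.8 az 4.4 jaw -83.6 jawz 1.0 [-12.4   4.3 113.7  13.3  35.9  61.9] F [-0.3  0.8 -0. ] 45.8
[{'point': [322.0, 204.7], 'conf': 0.91}]
[{'point': [326.9, 9.1], 'conf': 0.85}]
tab pred shut/0.1/0.2
```

View pics/w5.png

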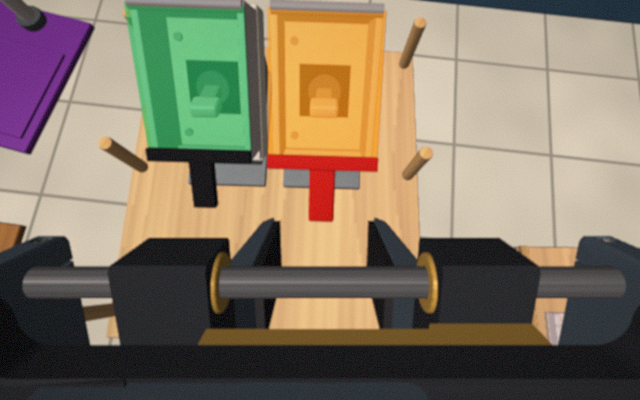

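```bash
python3 - <<'E'
from h import *
import pickle
s,t=pickle.load(open("f0.pkl","rb")); f,st=pickle.load(open("w5.pkl","rb")); cs=[cam(s),cam(t),wristcam(f,st)]
tb=tri(cs,[(301.6,196.9),(344.4,169.4),(322,204.7)]); hg=tri(cs,[(247.3,179.4),(338.8,107.3),(326.9,9.1)])
print(tb,hg); d=tb[0]-hg[0]; print(np.linalg.norm(d),np.degrees(np.arctan2(-d[2],np.hypot(d[0],d[1]))),np.degrees(np.arctan2(-d[1],-d[0])))
h=np.array([737.2,-48.5,176.4])
for a in (0,.1,.15,.2):
    e=np.radians(-35)+a; p=h+155*np.array([-np.cos(e)*np.cos(.087),-np.cos(e)*np.sin(.087),np.sin(e)]); print(a,p.round(1),[proj(c,p).round(1) for c in cs])
print([proj(c,h).round(1) for c in cs])
E
```

```text
(array([598.70549175, -58.81451126, 115.37766177]), array([3.04776894])) (array([742.35438585, -45.90990229, 172.81177423]), array([3.04684879]))
155.2424264899441 21.713398436567854 5.133351190737851
0 [610.7 -59.5  87.5] [array([[298.4, 204. ]]), array([[344.1, 166.6]]), array([[323.8, 196.7]])]
0.1 [602.5 -60.2 100.6] [array([[301.3, 200.6]]), array([[344.7, 168.8]]), array([[323.9, 202.1]])]
0.15 [598.9 -60.6 107.5] [array([[302.5, 198.8]]), array([[345. , 169.7]]), array([[323.9, 204.3]])]
0.2 [595.6 -60.8 114.5] [array([[303.7, 197. ]]), array([[345.3, 170.5]]), array([[324. , 206.3]])]
[array([[248.6, 177.8]]), array([[340. , 109.8]]), array([[329.9,  11. ]])]
```

>>> play_rows(motion=[[0.015,0.001,-0.035,0,0.5],[0.03,0.002,-0.07,0,0.5],[0.045,0.003,-0.1,0,0.5],[0.053,0.004,-0.115,0,0.5],[0.053,0.004,-0.119,0,0.5],[0.053,0.004,-0.119,0,0.5],[0.053,0.004,-0.119,0,0.3],[0.053,0.004,-0.119,0,0.25]], squeeze=10)

```text
time_s: 22.3
ee_pos: [609.1, -60.1, 103.3]
ee_rot: [177.3, 61.4, 4.0]
force: [-0.6, 0.3, -0.7]
gripper_width: 35.1
```

```bash
python3 st.py; python3 - <<'E'
from h import *
from workcell import sensors,grab_frame,finder
f=grab_frame("wrist"); cv2.imwrite("pics/w6.png",f["img"])
f=grab_frame("side"); cv2.imwrite("pics/s6.png",cv2.resize(f["img"][80:280,200:440],None,fx=3,fy=3,interpolation=3))
E
```

```text
22.3 [609.1 -60.1 103.3] tilt 28.6 az 4.0 jaw -83.6 jawz 1.3 [-10.5  16.9 117.1  21.2  19.3  54.4] F [-0.6  0.3 -0.7] 35.1
```

View pics/w6.png

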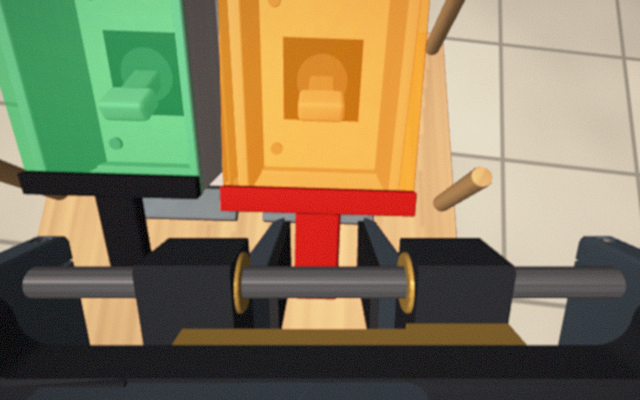

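View pics/s6.png

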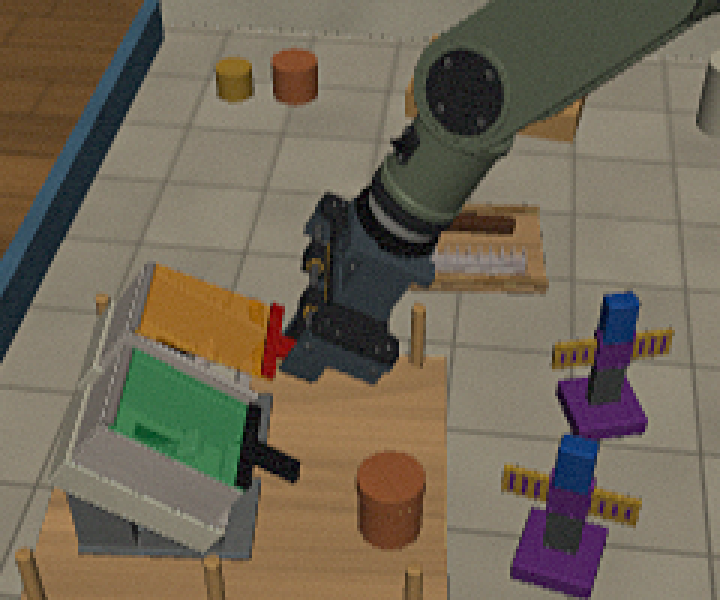

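>>> play_rows(motion=[[0,0,0,0,0],[0,0,0,0,0],[0,0,0,0,0],[0,0,0,0,0],[-0.004,0,0.01,0,0],[-0.007,-0.001,0.021,0,0],[-0.01,-0.001,0.032,0,0],[-0.0115,-0.001,0.043,0,0]], squeeze=12)

```text
time_s: 23.07
ee_pos: [595.0, -58.0, 144.8]
ee_rot: [178.1, 61.8, 4.7]
force: [2.7, 12.1, -2.5]
gripper_width: 22.2
```

```bash
python3 st.py; python3 - <<'E'
from h import *
from workcell import sensors,grab_frame,finder
f=grab_frame("side"); cv2.imwrite("pics/s7.png",cv2.resize(f["img"][80:280,200:440],None,fx=3,fy=3,interpolation=3))
E
```

```text
23.07 [595.  -58.  144.8] tilt 28.2 az 4.7 jaw -83.6 jawz 0.9 [-10.7  12.7 115.4  17.   25.5  59.1] F [ 2.7 12.1 -2.5] 22.2
```

View pics/s7.png

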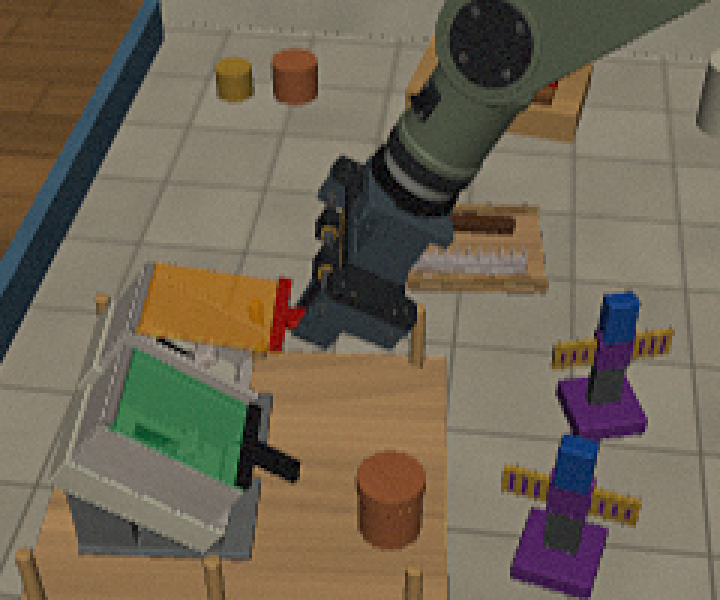

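>>> play_rows(motion=[[-0.001,0.002,0.022,0,0],[0.001,0.002,0.044,0,0],[0.006,0.0025,0.066,0,0],[0.014,0.003,0.0865,0,0],[0.0245,0.004,0.106,0,0],[0.038,0.005,0.1235,0,0],[0.053,0.0065,0.139,0,0],[0.071,0.008,0.1525,0,0]])

```text
time_s: 23.78
ee_pos: [665.8, -51.3, 298.3]
ee_rot: [177.8, 61.7, 4.4]
force: [-0.6, 4.4, -3.2]
gripper_width: 21.8
```

```bash
python3 st.py; python3 - <<'E'
from h import *
from workcell import sensors,grab_frame,finder
f=grab_frame("side"); cv2.imwrite("pics/s8.png",cv2.resize(f["img"][80:280,200:440],None,fx=3,fy=3,interpolation=3))
E
```

```text
23.78 [665.8 -51.3 298.3] tilt 28.3 az 4.4 jaw -83.6 jawz 1.1 [-8.4 11.  93.2  8.1 48.3 71. ] F [-0.6  4.4 -3.2] 21.8
```

View pics/s8.png

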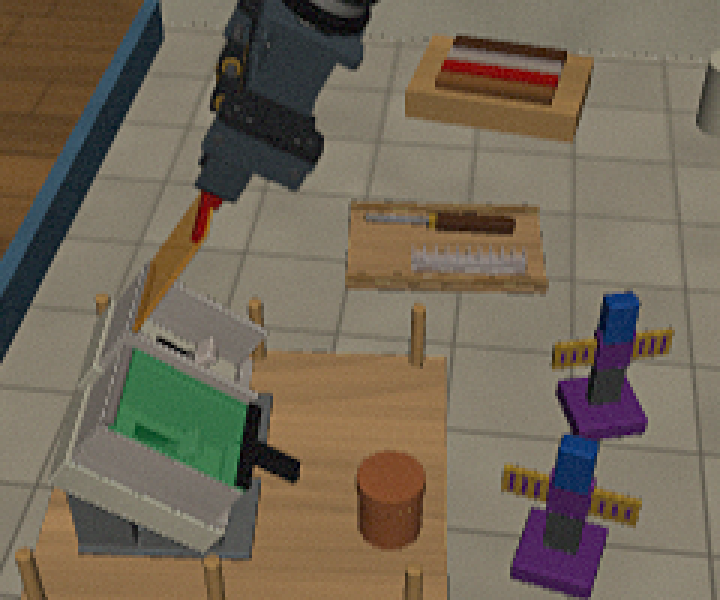

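>>> play_rows(motion=[[0.008,0.001,0.005,0,0],[0.014,0.001,0.008,0,0],[0.018,0.002,0.01,0,0],[0.021,0.002,0.0113,0,0],[0.021,0.002,0.0113,0,0],[0.021,0.002,0.0113,0,0],[0.021,0.002,0.0113,0,0.15],[0.021,0.002,0.0113,0,0.35]])

```text
time_s: 24.5
ee_pos: [687.8, -50.5, 309.5]
ee_rot: [177.4, 61.5, 4.1]
force: [0.3, 1.2, 0.6]
gripper_width: 25.9
```

>>> play_rows(motion=[[0,0,0,0,0.5],[0,0,0,0,0.5],[-0.009,-0.001,0.018,0,0.5],[-0.024,-0.002,0.045,0,0.5],[-0.04,-0.003,0.07,0,0.5],[-0.07,-0.005,0.07,0,0.3],[-0.105,-0.008,0.06,0,0],[-0.125,-0.01,0.03,0,0]])

```text
time_s: 25.17
ee_pos: [563.7, -61.6, 343.5]
ee_rot: [177.0, 61.0, 3.7]
force: [0.6, 0.0, 0.8]
gripper_width: 28.8
```

```bash
python3 st.py; python3 - <<'E'
from h import *
from workcell import sensors,grab_frame,finder
s=sensors.state();f=grab_frame("wrist"); cv2.imwrite("pics/w9.png",f["img"])
f=grab_frame("side"); cv2.imwrite("pics/s9.png",cv2.resize(f["img"][80:280,200:440],None,fx=3,fy=3,interpolation=3))
q=finder.spot_point(f,"guard_tab"),finder.spot_point(f,"toggle_pivot"); print(q)
E
```

```text
25.17 [563.7 -61.6 343.5] tilt 29.0 az 3.7 jaw -83.7 jawz 1.5 [-11.8   0.1  99.6   9.4  52.6  67.6] F [0.6 0.  0.8] 28.8
([{'point': [267.7, 133.5], 'conf': 0.64}, {'point': [347.2, 153.4], 'conf': 0.56}], [{'point': [258.6, 204.3], 'conf': 0.91}])
```

View pics/s9.png

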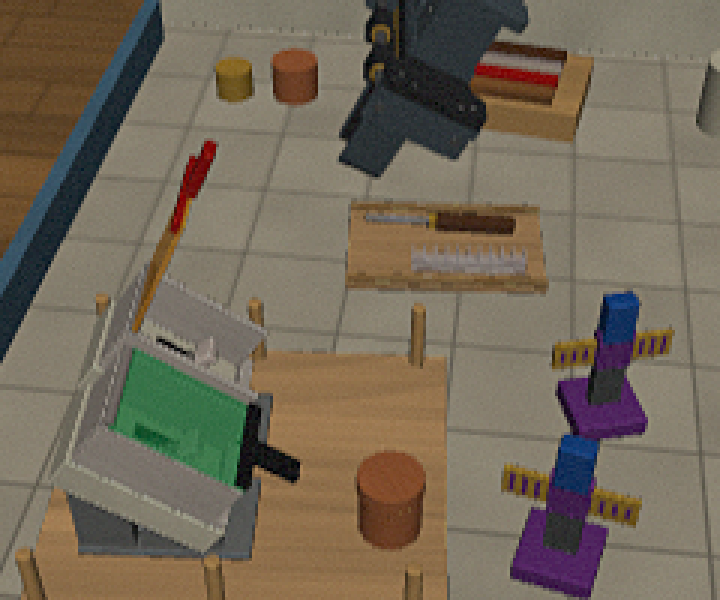

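View pics/w9.png

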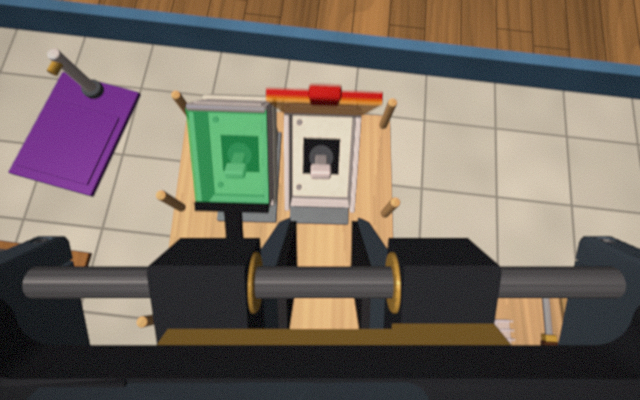

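>>> play_rows(motion=[[0.003,0,-0.035,0,0],[0.007,0,-0.07,0,0],[0.013,0,-0.105,0,0],[0.025,0.001,-0.135,0,0],[0.042,0.002,-0.167,0,0],[0.059,0.003,-0.199,0,0],[0.074,0.005,-0.227,0,0],[0.08,0.005,-0.238,0,0]])

```text
time_s: 26.03
ee_pos: [647.1, -55.6, 97.1]
ee_rot: [177.5, 61.7, 4.2]
force: [0.3, -0.3, 0.9]
gripper_width: 0.5
```

```bash
python3 st.py; python3 - <<'E'
from h import *
from workcell import sensors,grab_frame,finder
f=grab_frame("wrist"); cv2.imwrite("pics/w10.png",f["img"])
f=grab_frame("side"); cv2.imwrite("pics/s10.png",cv2.resize(f["img"][80:280,200:440],None,fx=3,fy=3,interpolation=3))
E
```

```text
26.03 [647.1 -55.6  97.1] tilt 28.3 az 4.2 jaw -83.6 jawz 1.2 [ -9.2  20.3 112.7  18.4  20.3  58.4] F [ 0.3 -0.3  0.9] 0.5
```

View pics/w10.png

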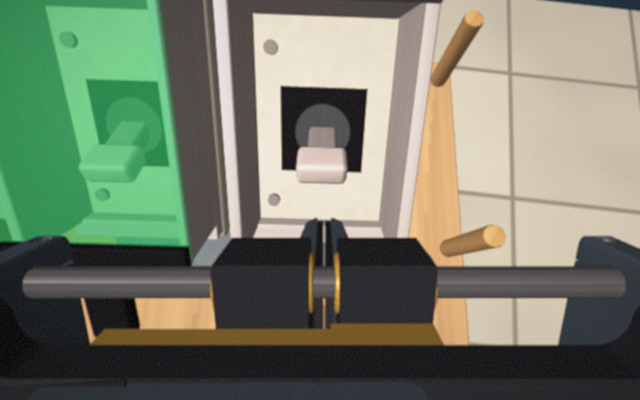

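View pics/s10.png

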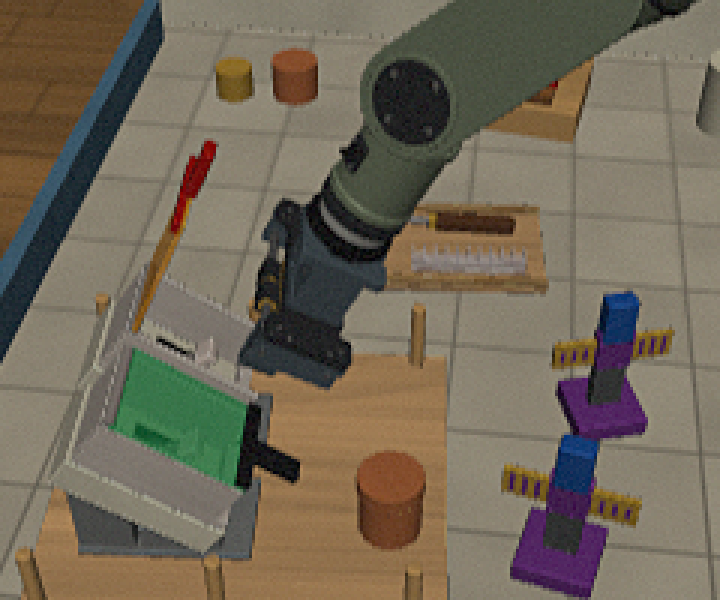

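>>> play_rows(motion=[[0,0,-0.007,0,0],[0.006,0,-0.008,0,0],[0.012,0.001,-0.006,0,0],[0.018,0.001,-0.002,0,0],[0.025,0.002,0.003,0,0],[0.032,0.003,0.007,0,0],[0.038,0.003,0.011,0,0],[0.043,0.004,0.014,0,0]])

```text
time_s: 26.8
ee_pos: [687.3, -51.9, 114.9]
ee_rot: [177.4, 61.6, 4.1]
force: [-2.1, -1.1, 0.7]
gripper_width: 0.3
```

```bash
python3 st.py; python3 - <<'E'
from h import *
from workcell import sensors,grab_frame,finder
f=grab_frame("wrist"); cv2.imwrite("pics/w11.png",f["img"])
f=grab_frame("side"); cv2.imwrite("pics/s11.png",cv2.resize(f["img"][80:280,200:440],None,fx=3,fy=3,interpolation=3))
E
```

```text
26.8 [687.3 -51.9 114.9] tilt 28.4 az 4.1 jaw -83.6 jawz 1.2 [ -8.1  21.9 106.6  14.1  24.3  63.8] F [-2.1 -1.1  0.7] 0.3
```

View pics/w11.png

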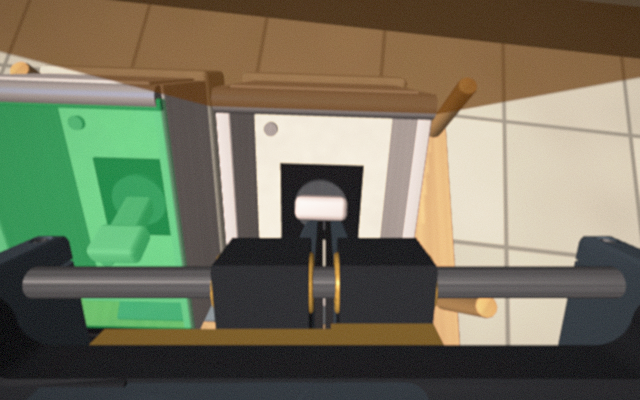

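View pics/s11.png

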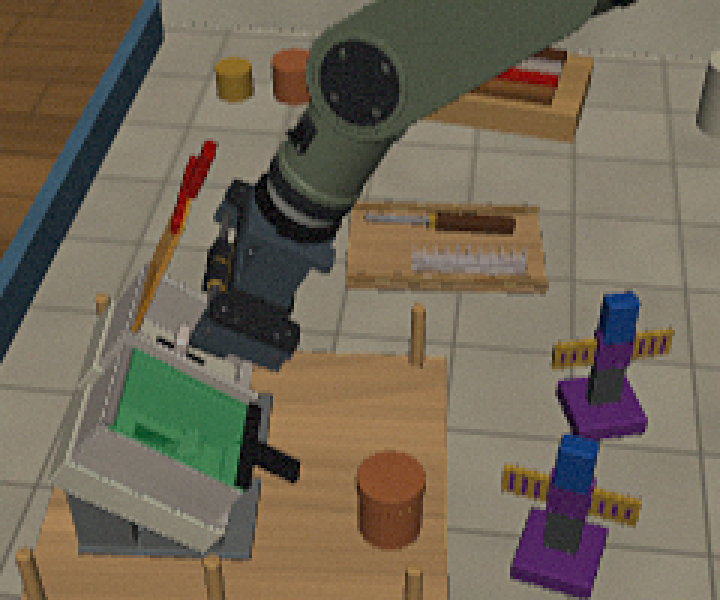

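>>> play_rows(motion=[[0.002,0,0,0,0],[0.004,0,0,0,0],[0.006,0,0,0,0],[0.008,0.001,0,0,0],[0.01,0.001,0,0,0],[0.01,0.001,0,0,0],[0.01,0.001,0,0,0],[0.01,0.001,0,0,0]])

```text
time_s: 27.57
ee_pos: [693.2, -50.9, 112.4]
ee_rot: [177.5, 62.0, 4.2]
force: [-11.8, -2.1, 6.6]
gripper_width: 0.4
```

>>> play_rows(motion=[[0.002,0,0,0,0],[0.004,0,0,0,0],[0.006,0,0,0,0],[0.006,0,0,0,0],[0.006,0,0,0,0],[0.006,0,0,0,0],[0.006,0,0,0,0],[0.006,0,0,0,0]])

```text
time_s: 28.23
ee_pos: [694.2, -50.5, 110.7]
ee_rot: [177.8, 62.6, 4.5]
force: [-30.2, -4.7, 15.6]
gripper_width: 0.4
```

```bash
python3 - <<'E'
from h import *
from workcell import sensors,grab_frame,finder
f=grab_frame("wrist"); cv2.imwrite("pics/w12.png",cv2.resize(f["img"][100:300,200:440],None,fx=3,fy=3,interpolation=3))
E
```

```text
(no output)
```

View pics/w12.png

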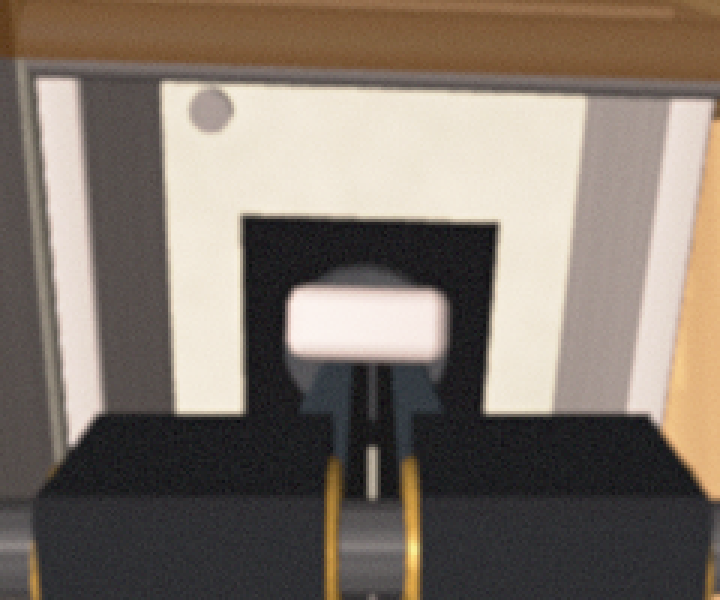

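>>> play_rows(motion=[[-0.01,0,0,0,0],[-0.02,-0.001,0,0,0],[-0.035,-0.002,0.015,0,0],[-0.052,-0.003,0.048,0,0],[-0.07,-0.004,0.082,0,0],[-0.09,-0.006,0.117,0,0],[-0.11,-0.008,0.15,0,0.3],[-0.13,-0.01,0.185,0,0.5]])

```text
time_s: 28.95
ee_pos: [571.5, -60.7, 300.3]
ee_rot: [177.4, 61.6, 4.1]
force: [1.0, 0.2, -0.6]
gripper_width: 11.3
```

>>> play_rows(motion=[[-0.005,0,0.04,0,0.5],[0.005,0.001,0.07,0,0.5],[0.03,0.003,0.085,0,0.5],[0.06,0.006,0.09,0,0.5],[0.07,0.006,0.09,0,0.5],[0.07,0.006,0.09,0,0.5],[0.07,0.006,0.09,0,0.5],[0.07,0.006,0.09,0,0.5]])

```text
time_s: 29.62
ee_pos: [641.3, -54.8, 387.5]
ee_rot: [177.5, 61.8, 4.2]
force: [-0.3, -0.6, -0.0]
gripper_width: 45.6
```

```bash
python3 st.py; python3 - <<'E'
from h import *
from workcell import sensors,grab_frame,finder
s=sensors.state();f=grab_frame("wrist"); cv2.imwrite("pics/w13.png",f["img"]);c=wristcam(f,s)
q=finder.spot_point(f,"guard_tab");print(q)
sd=grab_frame("side"); cv2.imwrite("pics/s13.png",cv2.resize(sd["img"][80:280,200:440],None,fx=3,fy=3,interpolation=3))
q2=finder.spot_point(sd,"guard_tab");print(q2)
if q and q2: print(tri([c,cam(sd)],[q[0]["point"],q2[0]["point"]]))
E
```

```text
29.62 [641.3 -54.8 387.5] tilt 28.2 az 4.2 jaw -83.6 jawz 1.2 [-9.2  7.  85.7  7.2 60.  72.1] F [-0.3 -0.6 -0. ] 45.6
[{'point': [319.8, 214.0], 'conf': 0.96}]
[{'point': [269.1, 132.8], 'conf': 0.78}]
(array([672.09704086, -50.50448221, 320.24800791]), array([1.9054922]))
```

View pics/w13.png

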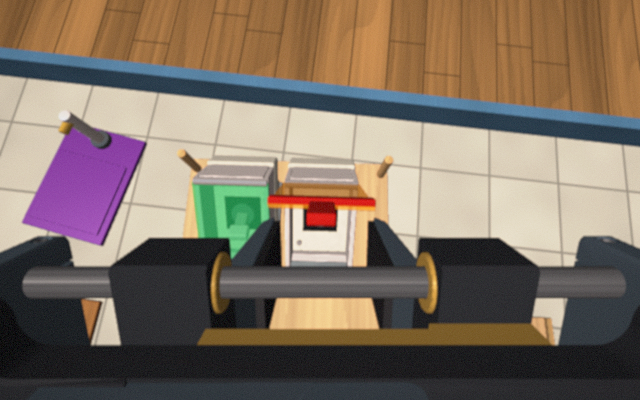

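View pics/s13.png

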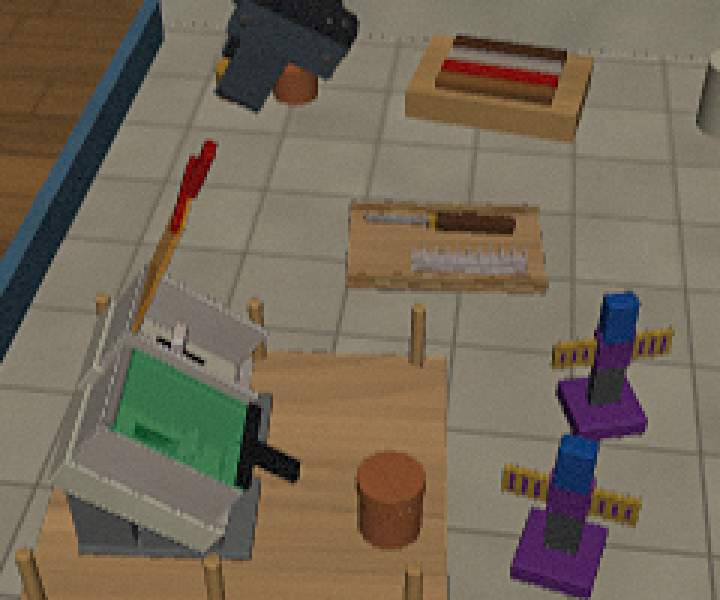

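>>> play_rows(motion=[[0.016,0.001,-0.03,0,0.5],[0.033,0.003,-0.061,0,0.5],[0.043,0.004,-0.08,0,0.5],[0.043,0.004,-0.08,0,0.5],[0.043,0.004,-0.08,0,0.3],[0.043,0.004,-0.08,0,0],[0.043,0.004,-0.08,0,0],[0.043,0.004,-0.08,0,0]], squeeze=12)

```text
time_s: 30.48
ee_pos: [685.5, -49.8, 311.6]
ee_rot: [177.7, 61.4, 4.3]
force: [-2.9, 11.1, 3.8]
gripper_width: 22.0
```

>>> play_rows(motion=[[0,0,0,0,0],[0,0,0,0,0],[0,0,0,0,0],[0,0,0,0,0],[0,0,0,0,0],[-0.003,0,-0.001,0,0],[-0.006,0,-0.003,0,0],[-0.01,-0.001,-0.005,0,0]])

```text
time_s: 31.15
ee_pos: [676.0, -50.6, 306.4]
ee_rot: [177.6, 61.4, 4.3]
force: [-1.0, 7.1, 5.6]
gripper_width: 22.2
```

```bash
python3 st.py; python3 - <<'E'
from h import *
from workcell import sensors,grab_frame,finder
sd=grab_frame("side"); cv2.imwrite("pics/s14.png",cv2.resize(sd["img"][80:280,200:440],None,fx=3,fy=3,interpolation=3))
s=sensors.state(); R=Rn.from_euler("xyz",s["ee_rot"],degrees=True).as_matrix()
g=s["ee_pos"]-19*R[:,0]; d=g-[740,-47,175]; h=np.hypot(d[0],d[1]); r=np.hypot(h,d[2]); e=np.degrees(np.arctan2(d[2],h)); print(g,r,e)
for k in range(8,112,8):
    ee=max(e-k,-35); q=np.radians(ee); dh=-(r*np.cos(q)-h); print(round(ee,1),(dh*.996).round(1),(dh*.087).round(1),(r*np.sin(q)-d[2]).round(1))
E
```

```text
31.15 [676.  -50.6 306.4] tilt 28.6 az 4.3 jaw -83.6 jawz 1.1 [-8.2 11.6 91.5  7.9 49.1 71.5] F [-1.   7.1  5.6] 22.2
[665.71744807 -51.32841085 322.28966842] 165.01781444341245 63.197772606070004
55.2 -19.7 -1.7 -11.8
47.2 -37.6 -3.3 -26.2
39.2 -53.3 -4.7 -43.0
31.2 -66.5 -5.8 -61.8
23.2 -77.0 -6.7 -82.3
15.2 -84.5 -7.4 -104.0
7.2 -89.0 -7.8 -126.6
-0.8 -90.2 -7.9 -149.6
-8.8 -88.3 -7.7 -172.5
-16.8 -83.2 -7.3 -195.0
-24.8 -75.1 -6.6 -216.5
-32.8 -64.0 -5.6 -236.7
-35 -60.5 -5.3 -241.9
```

View pics/s14.png

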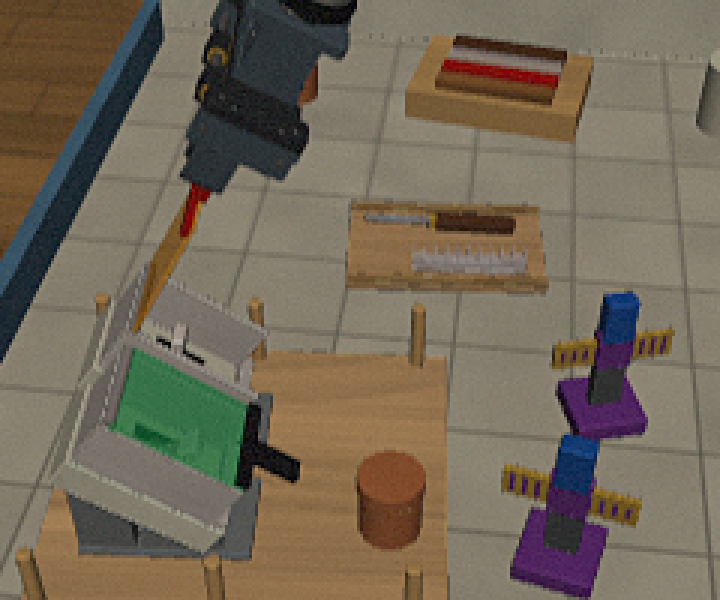

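>>> play_rows(motion=[[-0.01,0,-0.006,0,0],[-0.02,-0.001,-0.012,0,0],[-0.029,-0.002,-0.019,0,0],[-0.0375,-0.002,-0.026,0,0],[-0.046,-0.003,-0.034,0,0],[-0.053,-0.004,-0.043,0,0],[-0.06,-0.004,-0.052,0,0],[-0.0665,-0.005,-0.062,0,0]])

```text
time_s: 31.87
ee_pos: [609.9, -56.4, 242.3]
ee_rot: [177.5, 61.4, 4.1]
force: [8.7, 7.6, -3.4]
gripper_width: 22.0
```

>>> play_rows(motion=[[-0.006,0,-0.01,0,0],[-0.0105,-0.001,-0.02,0,0],[-0.0145,-0.001,-0.031,0,0],[-0.018,-0.0015,-0.042,0,0],[-0.0205,-0.002,-0.053,0,0],[-0.0225,-0.002,-0.065,0,0],[-0.0235,-0.002,-0.0765,0,0],[-0.0235,-0.002,-0.088,0,0]])

```text
time_s: 32.53
ee_pos: [588.4, -58.5, 156.0]
ee_rot: [177.4, 61.2, 4.0]
force: [8.5, 9.4, 2.3]
gripper_width: 21.7
```

```bash
python3 - <<'E'
from h import *
from workcell import sensors,grab_frame,finder
sd=grab_frame("side"); cv2.imwrite("pics/s15.png",cv2.resize(sd["img"][80:280,200:440],None,fx=3,fy=3,interpolation=3))
s=sensors.state(); R=Rn.from_euler("xyz",s["ee_rot"],degrees=True).as_matrix()
g=s["ee_pos"]-19*R[:,0]; d=g-[740,-47,175]; h=np.hypot(d[0],d[1]); r=np.hypot(h,d[2]); e=np.degrees(np.arctan2(d[2],h)); print(g,r,e)
for k in range(4,50,4):
    ee=max(e-k,-35); q=np.radians(ee); dh=-(r*np.cos(q)-h); print(round(ee,1),(dh*.996).round(1),(dh*.087).round(1),(r*np.sin(q)-d[2]).round(1))
E
```

```text
[578.93653787 -59.18772268 170.73159701] 161.58031650426207 -1.5137359212101467
-5.5 0.7 0.1 -11.3
-9.5 2.2 0.2 -22.4
-13.5 4.4 0.4 -33.5
-17.5 7.4 0.6 -44.4
-21.5 11.2 1.0 -55.0
-25.5 15.6 1.4 -65.3
-29.5 20.8 1.8 -75.3
-33.5 26.7 2.3 -84.9
-35 29.0 2.5 -88.4
-35 29.0 2.5 -88.4
-35 29.0 2.5 -88.4
-35 29.0 2.5 -88.4
```

View pics/s15.png

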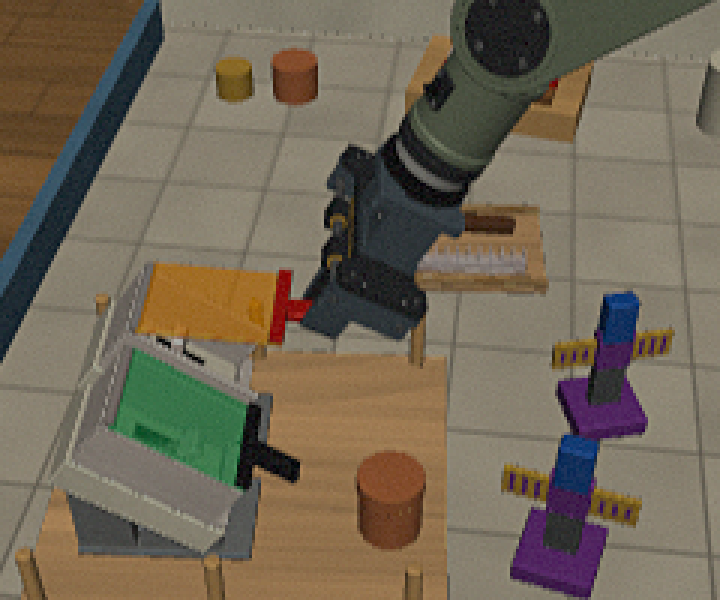

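>>> play_rows(motion=[[0.002,0.001,-0.011,0,0],[0.004,0.001,-0.022,0,0],[0.006,0.001,-0.033,0,0],[0.009,0.002,-0.044,0,0],[0.0125,0.002,-0.055,0,0],[0.017,0.002,-0.065,0,0],[0.0195,0.003,-0.07,0,0],[0.022,0.003,-0.075,0,0]])

```text
time_s: 33.25
ee_pos: [611.0, -56.5, 81.3]
ee_rot: [177.1, 61.2, 3.8]
force: [4.7, 6.1, 5.9]
gripper_width: 22.3
```

>>> play_rows(motion=[[0.002,0,-0.003,0,0],[0.004,0,-0.006,0,0],[0.006,0,-0.009,0,0],[0.007,0,-0.012,0,0],[0.008,0,-0.014,0,0],[0.009,0,-0.016,0,0],[0.009,0,-0.017,0,0],[0.009,0,-0.017,0,0]])

```text
time_s: 33.92
ee_pos: [618.0, -56.0, 64.8]
ee_rot: [177.3, 61.3, 4.0]
force: [-3.9, 3.5, 14.0]
gripper_width: 22.4
```

```bash
python3 st.py; python3 - <<'E'
from h import *
from workcell import sensors,grab_frame,finder
sd=grab_frame("side"); cv2.imwrite("pics/s16.png",cv2.resize(sd["img"][80:280,200:440],None,fx=3,fy=3,interpolation=3))
s=sensors.state(); R=Rn.from_euler("xyz",s["ee_rot"],degrees=True).as_matrix()
g=s["ee_pos"]-19*R[:,0]; d=g-[740,-47,175]; h=np.hypot(d[0],d[1]); r=np.hypot(h,d[2]); e=np.degrees(np.arctan2(d[2],h)); print(g,r,e)
E
```

```text
33.92 [618.  -56.   64.8] tilt 28.7 az 4.0 jaw -83.6 jawz 1.3 [ -9.8  20.9 118.7  28.1  14.   47.8] F [-3.9  3.5 14. ] 22.4
[608.93927469 -56.66168373  81.48935231] 161.29012084423897 -35.43413810341113
```

View pics/s16.png

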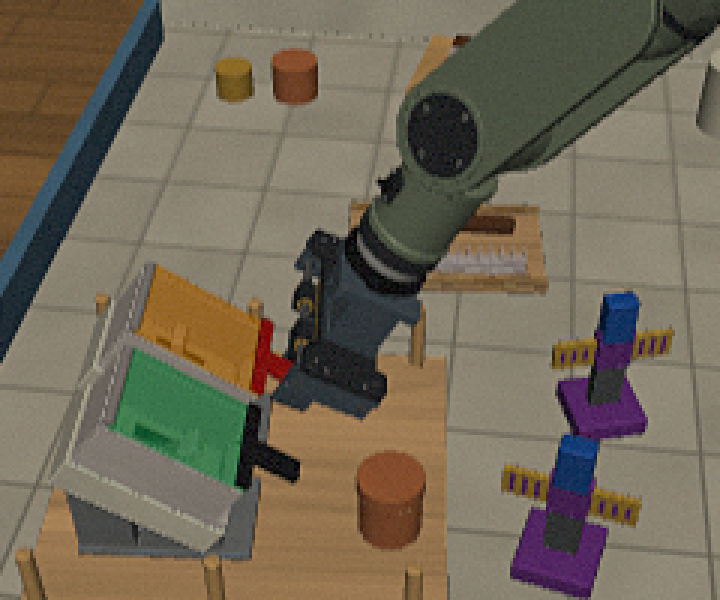

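>>> play_rows(motion=[[0,0,-0.002,0,0],[0,0,-0.004,0,0],[0,0,-0.004,0,0],[0,0,-0.004,0,0],[0,0,-0.002,0,0.2],[0,0,0,0,0.4],[0,0,0,0,0.5],[0,0,0,0,0.5]])

```text
time_s: 34.63
ee_pos: [615.7, -56.1, 61.3]
ee_rot: [177.4, 61.7, 4.1]
force: [-0.1, -0.9, 0.1]
gripper_width: 39.9
```

>>> play_rows(motion=[[0,0,0,0,0.5],[0,0,0,0,0.5],[-0.006,0,0.01,0,0.5],[-0.02,-0.001,0.035,0,0.5],[-0.04,-0.003,0.07,0,0.5],[-0.06,-0.004,0.105,0,0.5],[-0.08,-0.006,0.14,0,0.5],[-0.08,-0.006,0.14,0,0.5]])

```text
time_s: 35.3
ee_pos: [537.1, -62.7, 209.1]
ee_rot: [177.0, 61.0, 3.7]
force: [1.1, 0.8, -0.2]
gripper_width: 45.5
```

```bash
python3 st.py; python3 - <<'E'
from h import *
import pickle
from workcell import sensors,grab_frame,finder
s=sensors.state();f=grab_frame("wrist"); cv2.imwrite("pics/w17.png",f["img"]);c=wristcam(f,s)
sd=grab_frame("side"); cv2.imwrite("pics/s17.png",cv2.resize(sd["img"][150:300,195:440],None,fx=3.2,fy=3.2,interpolation=3))
t=grab_frame("top"); cv2.imwrite("pics/t17.png",cv2.resize(t["img"][80:290,150:400],None,fx=3,fy=2.85,interpolation=3))
cs=[c,cam(sd),cam(t)]; pickle.dump((sd,t,f,s),open("f17.pkl","wb"))
q=[finder.spot_point(i,"guard_tab") for i in (f,sd,t)]; print(q)
print([finder.spot_point(i,"guard_hinge") for i in (f,sd,t)])
for i,cc in ((sd,cs[1]),(t,cs[2])):
  print([(r["point"],round(r["conf"],2),onz(cc,r["point"],105).round(0)) for r in finder.spot_point(i,"clamp_mid")])
h=np.array([740,-47,175])
for a in (0,.05,.1):
    e=np.radians(-35)+a; p=h+155*np.array([-np.cos(e)*np.cos(.087),-np.cos(e)*np.sin(.087),np.sin(e)]); print(a,[proj(c,p).round(1) for c in cs])
E
```

```text
35.3 [537.1 -62.7 209.1] tilt 29.0 az 3.7 jaw -83.7 jawz 1.5 [-12.8   3.1 116.6  14.5  33.1  60.3] F [ 1.1  0.8 -0.2] 45.5
[[{'point': [320.8, 180.4], 'conf': 0.8}], [{'point': [298.6, 205.6], 'conf': 0.62}], [{'point': [341.6, 167.8], 'conf': 0.9}]]
[[], [{'point': [247.0, 181.6], 'conf': 0.72}], [{'point': [341.5, 108.6], 'conf': 0.74}, {'point': [444.6, 220.0], 'conf': 0.28}]]
[([390.3, 245.7], 0.95, array([361.,  73., 105.])), ([403.4, 197.3], 0.84, array([ 327., -106.,  105.])), ([347.3, 350.2], 0.61, array([442., 352., 105.]))]
[([190.2, 239.1], 0.68, array([429., 338., 105.])), ([301.4, 262.3], 0.59, array([365.,  56., 105.])), ([374.3, 276.8], 0.52, array([ 325., -127.,  105.]))]
0 [array([[323.5, 182. ]]), array([[297.3, 204.6]]), array([[343.4, 165.7]])]
0.05 [array([[323.6, 184.4]]), array([[298.8, 203. ]]), array([[343.8, 166.8]])]
0.1 [array([[323.7, 186.4]]), array([[300.2, 201.3]]), array([[344.1, 167.9]])]
```

View pics/w17.png

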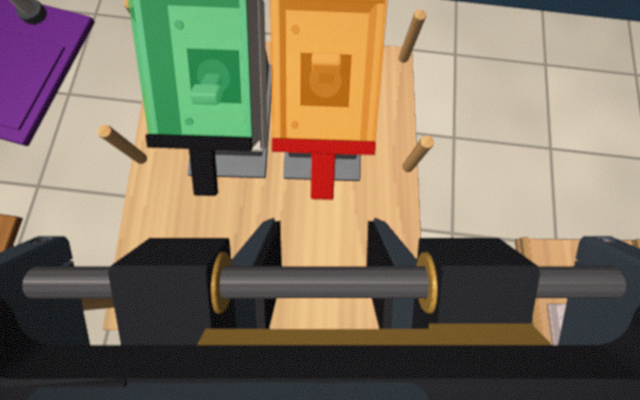

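View pics/s17.png

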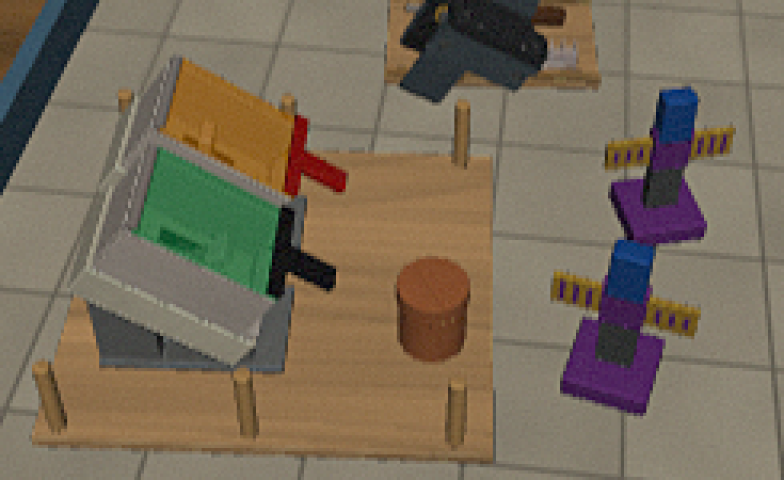

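View pics/t17.png

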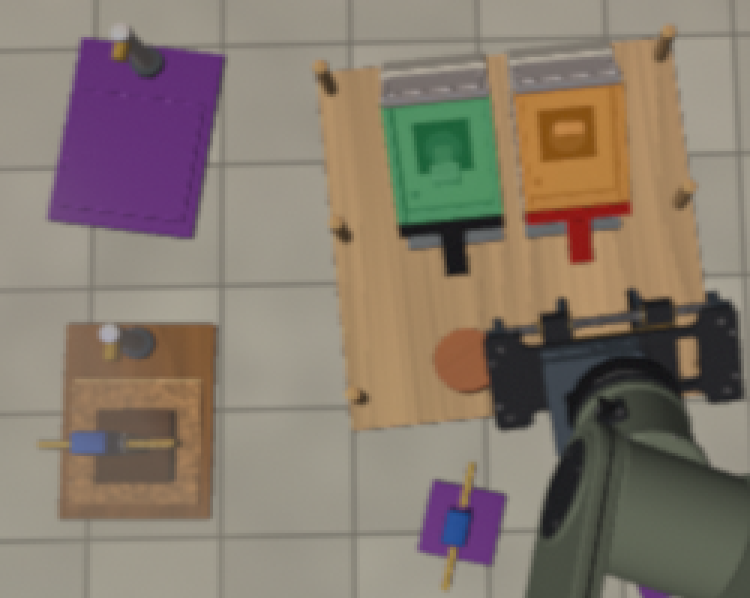

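```bash
python3 -c "
from workcell import job_done
print(job_done())"; python3 st.py
```

```text
the job is handed in; nothing more can be done
None
the job is handed in; nothing more can be done
```

The job is handed in at about 35 s of the 67 s allowed, with every step carried out. `job_done()` gives no verdict, so the results below rest on my own last pictures and sensor readings.

**What I did**
- **Clip:** I stood the brown-footed reed clip on the cork pad and released it. The purple look-alikes were left alone.
- **Tool lean:** The moves only allow a turn about the vertical. To get the lean I drove the arm repeatedly against its reach limit, which left the tool tilted about 28°.
- **Amber guard:** I gripped the red tab and lifted the guard to about 65° above horizontal, close to its full opening.
- **Paddle:** I pushed it up until it stopped moving, with the push force at about 30 N.
- **Closing:** I lowered the guard in the grip along its arc until it pressed back with about 14 N, then let go and backed off.

**Last checks**
- **Guard:** The amber guard lies parallel to the shut green one. In the wrist and side pictures the tab is within about 2 px of where it should be when shut. In the top view it came out nearer to 0.05–0.1 rad open, but its sideways position there was off by a similar amount, so I put that down to detection error.
- **Paddle:** It shows in the on position through the amber guard. The green guard is shut and its paddle is still off.
- **Clip position:** It stands upright, its foot about 4 mm from the pad centre by eye, and its plate looks square to the nozzle. The side picture agrees at about 2 mm. The network's point in the top view gave about 20 mm off, which I discounted because its confidence was middling and the foot outline in the same picture shows it centred.
- **Everything else:** The tin, comb and burnisher look undisturbed, though the gripper partly hides them in the last views. The tool touches nothing.

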